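Hold the tube gauge at its marked slant on the crowned stud

TASK

Draw the yellow tube gauge by its black handle out of the open end of the rails that hold its foot down, and stand it upright with the middle of its foot on the black round crown of the grey stud block. Then rock the gauge over on the crown until its swinging black pointer settles inside the red band on the dial. Finish while still gripping it there, its foot resting gently on the crown and the pointer still and in the band; leave the tube rack and both bottles where they are.

Things in the scene. Friction and masses are not known exactly. Their poses are not given: they have to be found in the camera images.
- gauge: Slant gauge (0.3 to 0.6 kg): yellow slippery plastic foot 44 (x) x 130 (y) x 8 mm thick, white dial plate 130 mm wide (y) up to 104 mm, facing +x; four white tubes with red caps behind it, tops 102 mm up. Black handle block on top in the middle: 14 mm thick (x), 40 mm wide (y), from 104 to 150 mm above the underside, centred on x = y = 0. Origin: centre of the foot's underside; z up. It starts upright in the dock, foot flat on the table, its axes about parallel to the dock's.
- dock: Fixed aluminium track, 17 mm high, lying on the table; origin on the table surface at about the gauge's starting origin, axes x across, y along. Two rails along y, from y = -20 to +70 mm, whose lips overhang the gauge's foot (underside of lips 13 mm up, slot 51 mm wide, lips leave 31 mm open between them); closed by a stop at y = +70 mm, open towards -y. The foot cannot be lifted until it has slid about 85 mm towards the dock's -y; keep it level while sliding.
- stud: Fixed uneven stud block: grey base 70 (x) x 110 (y) x 30 mm high, on it a black horizontal round crown (cylinder of radius 18 mm, 50 mm long along the block's x, axis 42 mm and top 60 mm above the table) over the middle, and a lower green round shoulder (top 40 mm) 36 mm to its -y side. Origin: centre of the underside; z up. Its x points away from the robot within 0.35 rad. The gauge will not balance on it by itself.
- crown (a point): Top of the stud's crown, middle of its length, 60 mm above the table.
- foot_mid (a point): Centre of the underside of the gauge's foot (the gauge's origin).
- pointer (a joint): Angle of the freely swinging pendulum pointer on the dial, rad: 0 when it points to the middle of the foot, positive when its tip is towards the gauge's +y. Pivot 92 mm above the foot's underside, on the +x face, tip 60 mm from the pivot. Always hangs plumb (swings for about 1 to 2 s after motion), so leaning the top of the gauge to its +y by an angle makes this angle read the same positive value.
- mark (a joint): Angle of the middle of the red band on the dial, same pivot, zero and sense as the pointer; between 0.15 and 0.38 rad, fixed during a run. The band reaches 5 mm (0.085 rad) to either side.
- pointer_tip (a point): Tip of the pointer.
- mark_mid (a point): Middle of the red band, at the pointer tip's radius.
- tube_rack: Bystander: yellow wire rack 60 x 130 mm with red-capped tubes, 101 mm high; origin at centre of underside.
- water_bottle: Bystander: clear bottle with red cap, 60 mm across, 190 mm high; origin at centre of underside.
- spray_bottle: Bystander: white spray bottle with grey head, 80 mm across, 194 mm high; origin at centre of underside.

How it is judged:
By the outcome, as a careful person would: the job done as asked, in the order asked, and still so for the second after the job is handed in, while the arm keeps its last pose, push and grip.
It also fails if it takes over 51 s, if anything falls off the work surface, if the arm or the gripper's body presses on something with over 40 N, if the wrist force passes 120 N, or if a joint passes its speed limit or range.

ROBOT

A 6-joint arm with a two-finger parallel gripper is mounted at the origin on the work surface. World frame = base frame: x ahead of the robot, y to its left, z up, the work surface at z = 0. Lengths are in m, angles in rad, forces in N, time in s.
With the tool pointing down it reaches from about 0.35 to 0.725 m from the base axis. Payload 4.3 kg.
Tool frame: the origin (TCP) lies midway between the tips of the shut fingers; the grasp point (between the pads) lies 19 mm behind it; z points along the fingers, x is the direction in which the jaws open and shut, and the axes are right-handed (so a half turn about z gives the same grasp; the last joint's range is limited). The gripper opens to 85 mm and grips with 20 to 120 N. Pads are 22 mm wide; open, the fingers measure 114 mm over their backs; the gripper's body (76 mm by 85 mm) begins 54 mm behind the grasp point. The pads swing forward as they close: fully open they stand 13 mm farther back than shut.
Start: joints at [-1.299, 0.377, 0.081, 1.274, 0, 1.46], TCP at [0.214, -0.534, 0.192] pointing down, gripper open.
Joint ranges: [-2.72, 2.72], [-0.84, 1.66], [-1.02, 1.22], [-1.77, 2.12], [-1.37, 1.28], [-3.14, 3.14]. Speed limits (rad/s): [2.57, 2.57, 3.14, 3.14, 3.14, 3.14].

INTERFACE

Orientations are given as a unit quaternion [x, y, z, w].
In Python, from workcell import read_state, grab_frame, hand_in gives the robot as it stands.
- The arm moves only by the tool apply_moves, never from a script. Its argument "series" is a list of rows, each an object with "claw": the opening in per cent of the stroke, from 0 (shut) to 100 (fully open); "slide": the shift along the tool's x, y, z in m, a list of three; "twist": the turn, a rotation vector about the tool's x, y, z in degrees, a list of three. A call has 1 to 5 rows; each row shifts and turns the commanded pose from where the row before left it, along the tool's axes as they then stand; what a row does not reach is not made up. A row lasts 1/12 s, in which the tool goes at most 41.7 mm and 7.16 degrees, less where a joint would pass 70% of its speed; a pose out of reach is approached as far as the arm can. A call is refused whole if a number of a shift passes 0.0417 or a number of a turn 7.16, either way. A call with a gripper value outside its range is refused whole. The fingers move at their own pace and stop on an object; the grip force is fixed at half the most. Time passes only in rows, so rows that do not move let the fingers close. It gives the time, the measured TCP pose, the force and the opening at its end, in the units of the state.
- read_state(): the state, without advancing time (a new reading comes with each control period).
- grab_frame(name): name is "scene" or "top" or "wrist"; returns a dict with "pixels" (400x640x3 uint8, red, green, blue), "mtx" (3x3 intrinsics, pixels), "dist" ([k1, k2, p1, p2, k3] as OpenCV has them; the pictures are not rectified), "world_to_cam" (4x4, takes a point from world to camera coordinates); the wrist camera has in their place "hand_eye" (4x4, takes a point from camera to tool coordinates, whose origin is the TCP and whose axes are the tool frame's). Camera axes: x right, y up, looking along -z (the intrinsics and any distortion apply to the point x, -y, -z); pixel columns grow to the right and rows downward; lengths in m; the calibration is good to about 2 mm. A picture is of the moment at which its call begins: read the wrist's pose just before it. There is no depth.
- hand_in(): hands the job in, once; it reports no verdict.
The state is a dict: "clock": time; "joint_pos": joint angles; "joint_velocities": joint speeds; "joint_torque": joint torques, N m; "tcp_pos": TCP position; "ee_rot": TCP orientation; "contact_force": force on the tool from outside, world axes, zero at the start; "torque": the same for the moment, N m; "finger_gap": finger opening in m.
Only numpy, scipy, OpenCV 4.12 (cv2) and the standard library are available. Lean on these libraries where they do the work, as an engineer would, in place of code of your own. Each camera call takes 0.05 s, during which the arm holds its last target.

## Working session

There is one attempt and no reset: what is moved stays moved. The work goes in short steps, Python scripts to look and compute and a tool call to move; the robot and the scene stay as the last step left them, time stands still between calls to the robot, and variables do not carry over. Pictures are saved under pics/ and viewed, and the job is handed in when it is done.

Besides the shell and the picture viewer there is one more tool, called after "Call:" by a JSON object that holds its "fn" and its "kwargs". apply_moves: Moves the arm, as the interface text tells. Its arguments: {"type":"object","properties":{"series":{"type":"array","items":{"type":"object","properties":{"claw":{"type":"number"},"slide":{"type":"array","items":{"type":"number"}},"twist":{"type":"array","items":{"type":"number"}}}}}},"required":["series"]}

```bash
ls; mkdir -p pics; cat > h.py <<'E'
import numpy as np, cv2, pickle
from workcell import read_state, grab_frame, hand_in
from scipy.spatial.transform import Rotation as R
def grab(n,tag):
    s=read_state(); f=grab_frame(n); f['state']=s
    cv2.imwrite(f'pics/{tag}.png',cv2.cvtColor(f['pixels'],cv2.COLOR_RGB2BGR)); pickle.dump(f,open(f'{tag}.pkl','wb')); return f
def camw(f):
    if 'world_to_cam' in f: return np.linalg.inv(np.array(f['world_to_cam']))
    T=np.eye(4);T[:3,:3]=R.from_quat(f['state']['ee_rot']).as_matrix();T[:3,3]=f['state']['tcp_pos'];return T@np.array(f['hand_eye'])
def ray(f,uv):
    p=cv2.undistortPoints(np.array(uv,float).reshape(-1,1,2),np.array(f['mtx']),np.array(f['dist'])).reshape(-1,2)
    d=np.c_[p[:,0],-p[:,1],-np.ones(len(p))];T=camw(f);return T[:3,3],d@T[:3,:3].T
def plane(f,uv,z):
    o,d=ray(f,uv);return o+d*((z-o[2])/d[:,2:3])
def proj(f,P):
    W=np.linalg.inv(camw(f));c=np.atleast_2d(P)@W[:3,:3].T+W[:3,3];c=c*[1,-1,-1]
    return cv2.projectPoints(c,np.zeros(3),np.zeros(3),np.array(f['mtx']),np.array(f['dist']))[0].reshape(-1,2)
E
python3 -c "
from h import *
for n in ['scene','top','wrist']:
    f=grab(n,n+'0'); print(n,camw(f).round(3).tolist())
print(f['state'])"
```

```text
pics
scene [[0.391, -0.62, 0.68, 1.286], [0.92, 0.264, -0.289, -0.304], [-0.0, 0.739, 0.674, 0.833], [0.0, 0.0, 0.0, 1.0]]
top [[0.0, 0.993, -0.12, 0.382], [-1.0, 0.003, 0.022, 0.019], [0.022, 0.12, 0.993, 1.071], [0.0, 0.0, 0.0, 1.0]]
wrist [[0.373, 0.894, 0.247, 0.276], [-0.928, 0.36, 0.097, -0.507], [-0.003, -0.265, 0.964, 0.373], [0.0, 0.0, 0.0, 1.0]]
{'clock': 0.1, 'joint_pos': array([-1.29929381e+00,  3.78014223e-01,  7.97692332e-02,  1.27439988e+00,
        4.11483643e-05,  1.46050337e+00]), 'joint_velocities': array([-0.00065422, -0.00292932,  0.00268553,  0.00028113,  0.00046694,
        0.0014582 ]), 'joint_torque': array([-3.23129352e-04, -4.64695966e+01,  2.70581496e+01,  1.20048568e-02,
       -6.59426109e-05, -1.47512014e-05]), 'tcp_pos': array([ 0.21408367, -0.532954  ,  0.19134432]), 'ee_rot': array([ 8.28428046e-01, -5.60094740e-01, -6.90731002e-04, -6.14486814e-04]), 'contact_force': array([ 0.06784281,  0.18297788, -0.8994189 ]), 'torque': array([ 0.01306488, -0.01773909,  0.0257143 ]), 'finger_gap': 0.08541643419254184}
```

View pics/scene0.png

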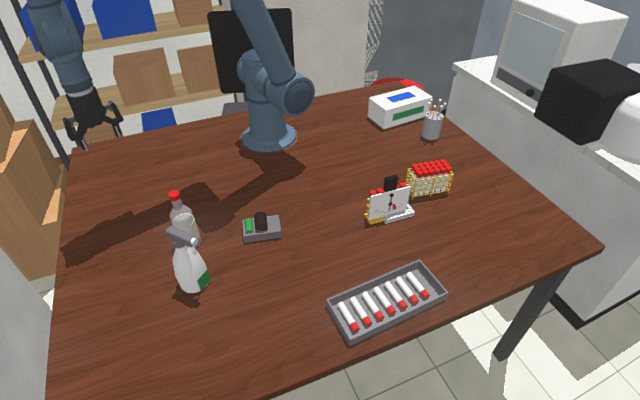

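View pics/top0.png

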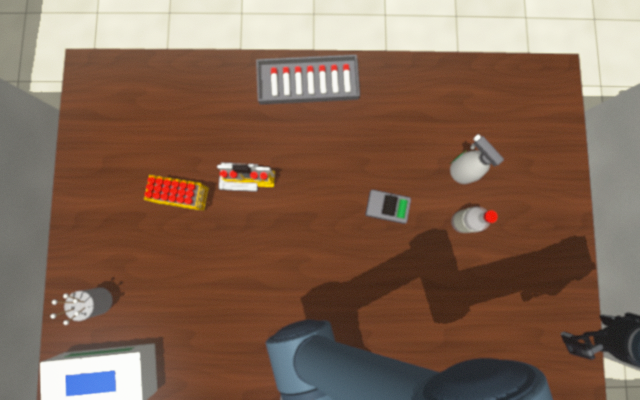

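View pics/wrist0.png

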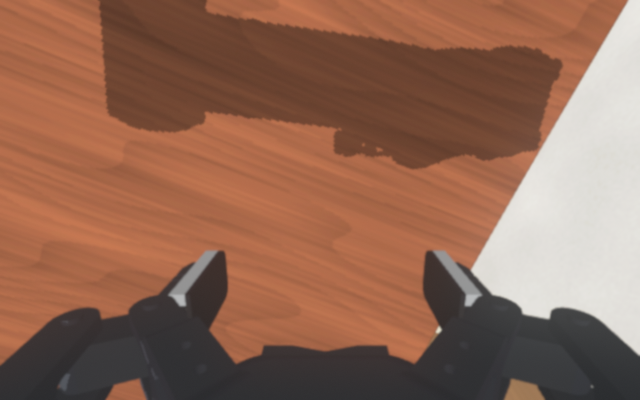

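```bash
python3 -c "
from h import *
a=cv2.imread('pics/top0.png');b=cv2.imread('pics/scene0.png')
c=np.hstack([cv2.resize(a[140:220,200:300],(400,320),interpolation=2),cv2.resize(a[170:240,350:437],(400,320),interpolation=2)])
d=np.hstack([cv2.resize(b[165:235,355:435],(400,350),interpolation=2),cv2.resize(b[195:255,225:295],(400,350),interpolation=2)])
cv2.imwrite('pics/z.png',c);cv2.imwrite('pics/z2.png',d)"
```

```text
(no output)
```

View pics/z.png

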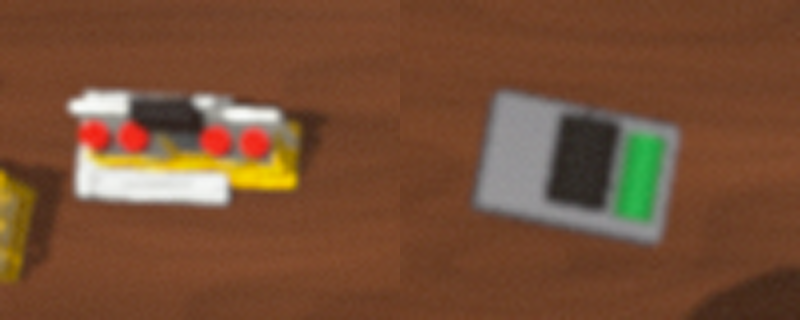

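View pics/z2.png

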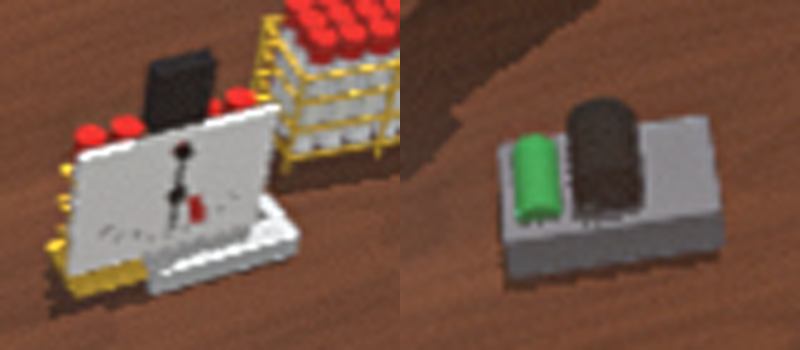

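```bash
cat > m1.py <<'E'
from h import *
f=pickle.load(open('top0.pkl','rb'));im=f['pixels'].astype(int)
hsv=cv2.cvtColor(f['pixels'],cv2.COLOR_RGB2HSV)
def blob(m,box):
    x0,y0,x1,y1=box;k=np.zeros(m.shape,np.uint8);k[y0:y1,x0:x1]=m[y0:y1,x0:x1]
    n,l,s,c=cv2.connectedComponentsWithStats(k);i=1+np.argmax(s[1:,4]);return (l==i).astype(np.uint8),c[i],s[i]
bk=(hsv[...,2]<70)
gbox=(350,170,437,240)
for nm,m,box,z in [('crown',bk&(hsv[...,1]<120),(370,185,420,225),.060),('green',(hsv[...,1]>120)&(hsv[...,0]>45)&(hsv[...,0]<80),gbox,.04),('grey',(hsv[...,1]<75)|((hsv[...,1]>120)&(hsv[...,0]>45)&(hsv[...,0]<80)),gbox,.03),('handle',bk&(hsv[...,1]<120),(220,155,265,180),.147)]:
    b,c,s=blob(m,box); print(nm,c.round(1),s)
    r=cv2.minAreaRect(cv2.findContours(b,0,1)[0][0]); q=cv2.boxPoints(r)
    print(plane(f,[c],z).round(4),plane(f,q,z).round(4).tolist())
E
python3 m1.py
```

```text
crown [389.4 204.9] [383 196  14  19 218]
[[ 0.4915 -0.168   0.06  ]] [[0.4706, -0.1482, 0.06], [0.518, -0.1576, 0.06], [0.5125, -0.1879, 0.06], [0.4652, -0.1783, 0.06]]
green [401.7 208.3] [397 200  10  18 127]
[[ 0.4846 -0.2043  0.04  ]] [[0.4633, -0.1902, 0.04], [0.5094, -0.1996, 0.04], [0.506, -0.2183, 0.04], [0.4599, -0.2088, 0.04]]
grey [387.6 206.2] [ 366  190   45   34 1106]
[[ 0.4912 -0.1686  0.03  ]] [[0.467, -0.1063, 0.03], [0.5387, -0.122, 0.03], [0.5157, -0.2342, 0.03], [0.4441, -0.2176, 0.03]]
handle [241.7 169. ] [233 166  17   8 100]
[[0.567 0.199 0.147]] [[0.5611, 0.2204, 0.147], [0.5776, 0.219, 0.147], [0.5734, 0.1806, 0.147], [0.5569, 0.182, 0.147]]
```

Call:
{"fn": "apply_moves", "kwargs": {"series": [{"claw": 100,"slide": [0,0,-0.035],"twist": [0,0,-7]},{"claw": 100,"slide": [0,0,-0.035],"twist": [0,0,-7]},{"claw": 100,"slide": [0,0,-0.035],"twist": [0,0,-7]},{"claw": 100,"slide": [0,0,-0.015],"twist": [0,0,-7]},{"claw": 100,"slide": [0,0,0],"twist": [0,0,-7]}]}}

```text
clock: 0.57
tcp_pos: [0.2147, -0.5354, 0.3168]
ee_rot: [0.959, -0.282, 0.002, 0.003]
contact_force: [-0.8, 0.2, 0.5]
finger_gap: 0.0852
```

Call:
{"fn": "apply_moves", "kwargs": {"series": [{"claw": 100,"slide": [0,0,0],"twist": [0,0,-7]},{"claw": 100,"slide": [0,0,0],"twist": [0,0,-7]},{"claw": 100,"slide": [0,0,0],"twist": [0,0,-7]},{"claw": 100,"slide": [0,0,0],"twist": [0,0,-7]},{"claw": 100,"slide": [0,0,0],"twist": [0,0,-5]}]}}

```text
clock: 0.98
tcp_pos: [0.2142, -0.5334, 0.3118]
ee_rot: [1.0, 0.002, -0.0, -0.0]
contact_force: [0.6, -0.4, 0.1]
finger_gap: 0.0852
```

Call:
{"fn": "apply_moves", "kwargs": {"series": [{"claw": 100,"slide": [0.02,-0.041,0],"twist": [0,0,0]},{"claw": 100,"slide": [0.02,-0.041,0],"twist": [0,0,0]},{"claw": 100,"slide": [0.02,-0.041,0],"twist": [0,0,0]},{"claw": 100,"slide": [0.02,-0.041,0],"twist": [0,0,0]},{"claw": 100,"slide": [0.02,-0.041,0],"twist": [0,0,0]}]}}

```text
clock: 1.4
tcp_pos: [0.3062, -0.3446, 0.3118]
ee_rot: [1.0, -0.002, -0.0, -0.0]
contact_force: [0.4, -0.2, 0.7]
finger_gap: 0.0855
```

Call:
{"fn": "apply_moves", "kwargs": {"series": [{"claw": 100,"slide": [0.02,-0.041,0],"twist": [0,0,0]},{"claw": 100,"slide": [0.02,-0.041,0],"twist": [0,0,0]},{"claw": 100,"slide": [0.02,-0.041,0],"twist": [0,0,0]},{"claw": 100,"slide": [0.02,-0.041,0],"twist": [0,0,0]},{"claw": 100,"slide": [0.02,-0.041,0],"twist": [0,0,0]}]}}

```text
clock: 1.82
tcp_pos: [0.398, -0.1575, 0.3121]
ee_rot: [1.0, -0.001, 0.0, 0.0]
contact_force: [0.7, -0.3, 0.3]
finger_gap: 0.0856
```

Call:
{"fn": "apply_moves", "kwargs": {"series": [{"claw": 100,"slide": [0.02,-0.041,0],"twist": [0,0,0]},{"claw": 100,"slide": [0.02,-0.041,0],"twist": [0,0,0]},{"claw": 100,"slide": [0.02,-0.041,0],"twist": [0,0,0]},{"claw": 100,"slide": [0.02,-0.041,0],"twist": [0,0,0]},{"claw": 100,"slide": [0.02,-0.041,0],"twist": [0,0,0]}]}}

```text
clock: 2.23
tcp_pos: [0.4898, 0.0297, 0.3121]
ee_rot: [1.0, -0.001, -0.0, 0.0]
contact_force: [0.3, -0.1, 0.5]
finger_gap: 0.0853
```

Call:
{"fn": "apply_moves", "kwargs": {"series": [{"claw": 100,"slide": [0.02,-0.041,0],"twist": [0,0,0]},{"claw": 100,"slide": [0.02,-0.041,0],"twist": [0,0,0]},{"claw": 100,"slide": [0.013,-0.036,0],"twist": [0,0,0]},{"claw": 100,"slide": [0,0,0],"twist": [0,0,0]},{"claw": 100,"slide": [0,0,0],"twist": [0,0,0]}]}}

```text
clock: 2.65
tcp_pos: [0.5393, 0.14, 0.311]
ee_rot: [1.0, 0.001, -0.001, 0.0]
contact_force: [-0.7, 0.6, -0.4]
finger_gap: 0.0853
```

```bash
python3 -c "
from h import *
f=grab('wrist','w1'); print(f['state']['joint_pos'].round(3),f['state']['tcp_pos'],f['state']['ee_rot'])"
```

```text
[ 0.14   0.35   0.347  1.57  -0.     1.71 ] [0.53925134 0.13999513 0.31100558] [ 9.99999262e-01  7.33717147e-04 -9.17812501e-04  3.09371282e-04]
```

View pics/w1.png

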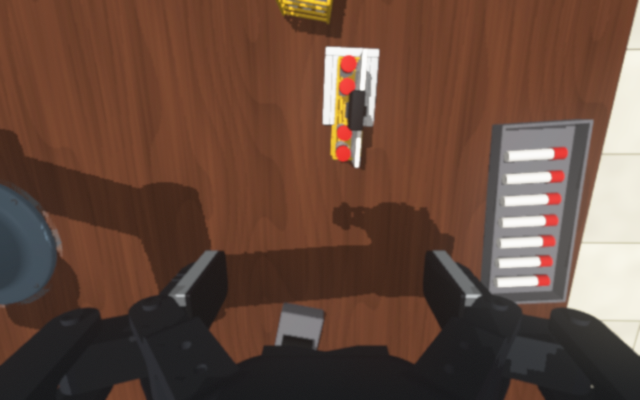

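```bash
python3 -c "
from h import *
f=pickle.load(open('w1.pkl','rb'));a=cv2.cvtColor(f['pixels'],cv2.COLOR_RGB2BGR)
cv2.imwrite('pics/z3.png',cv2.resize(a[40:175,315:390],(400,720)[:1]+(600,),interpolation=2))
print(proj(f,[[.567,.2,.15],[.567,.2,.104],[.567,.2,0]]))
hsv=cv2.cvtColor(f['pixels'],cv2.COLOR_RGB2HSV)
m=(hsv[...,2]<60)&(hsv[...,1]<110)
k=np.zeros(m.shape,np.uint8);k[85:135,343:372]=m[85:135,343:372]
c=max(cv2.findContours(k,0,1)[0],key=cv2.contourArea);q=cv2.boxPoints(cv2.minAreaRect(c));print(q.round(1).tolist())
print(plane(f,q,.15).round(4).tolist())
w=((hsv[...,2]>150)&(hsv[...,1]<50));k[:]=0;k[40:135,318:385]=w[40:135,318:385]
c=max(cv2.findContours(k,0,1)[0],key=cv2.contourArea);q=cv2.boxPoints(cv2.minAreaRect(c));print('dock',q.round(1).tolist());print(plane(f,q,.017).round(4).tolist())
"
```

```text
[[353.08440189 117.86964815]
 [349.84322361 116.88578923]
 [344.73659042 115.33489398]]
[[347.3999938964844, 125.9000015258789], [349.29998779296875, 92.80000305175781], [352.29998779296875, 93.0], [350.5, 126.0999984741211]]
[[0.5615, 0.192, 0.15], [0.5626, 0.2241, 0.15], [0.5656, 0.2239, 0.15], [0.5646, 0.1919, 0.15]]
dock [[321.5, 123.9000015258789], [324.5, 45.5], [379.29998779296875, 47.599998474121094], [376.20001220703125, 126.0999984741211]]
[[0.5333, 0.1885, 0.017], [0.5375, 0.2898, 0.017], [0.6103, 0.2872, 0.017], [0.6109, 0.1856, 0.017]]
```

View pics/z3.png

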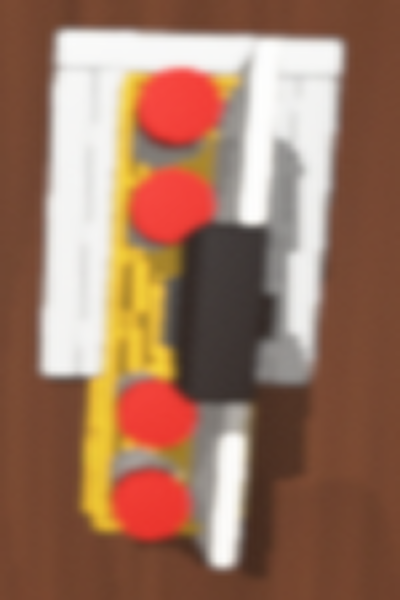

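```bash
python3 -c "
from h import *
f=pickle.load(open('w1.pkl','rb'))
hsv=cv2.cvtColor(f['pixels'],cv2.COLOR_RGB2HSV)
for t in (70,85,100):
  m=(hsv[...,2]<t)&(hsv[...,1]<110)
  k=np.zeros(m.shape,np.uint8);k[85:135,343:372]=m[85:135,343:372]
  for r in (95,100,105,110,115,120,125): print(r,np.where(k[r])[0][[0,-1]],end=' ')
  cc=np.where(k[:,350:362].sum(1)>8)[0][[0,-1]];print(cc)
P=plane(f,[[366,90.5],[363,130]],.15);print(P)
print(plane(f,[[1,1],[321.5+.5,124],[325,46],[379.3,47.6],[374,126]],.017).round(4))
"
```

```text
95 [350 363] 100 [350 363] 105 [348 363] 110 [348 365] 115 [348 364] 120 [349 361] 125 [349 361] [ 92 129]
95 [350 364] 100 [350 363] 105 [348 364] 110 [347 365] 115 [347 365] 120 [349 362] 125 [349 362] [ 92 129]
95 [350 364] 100 [350 364] 105 [347 364] 110 [347 366] 115 [347 365] 120 [349 362] 125 [349 363] [ 91 129]
[[0.57912243 0.22627387 0.15      ]
 [0.57745459 0.18798513 0.15      ]]
[[0.128  0.3371 0.017 ]
 [0.5341 0.1884 0.017 ]
 [0.5381 0.2892 0.017 ]
 [0.6103 0.2872 0.017 ]
 [0.6077 0.1857 0.017 ]]
```

Call:
{"fn": "apply_moves", "kwargs": {"series": [{"claw": 100,"slide": [0.016,-0.033,0.01],"twist": [0,0,1]},{"claw": 100,"slide": [0.015,-0.034,0.01],"twist": [0,0,1]},{"claw": 100,"slide": [0,0,0.035],"twist": [0,0,0]},{"claw": 100,"slide": [0,0,0],"twist": [0,0,0]},{"claw": 100,"slide": [0,0,0],"twist": [0,0,0]}]}}

```text
clock: 3.12
tcp_pos: [0.5678, 0.2028, 0.2543]
ee_rot: [1.0, -0.019, -0.004, 0.001]
contact_force: [1.1, -1.2, 0.5]
finger_gap: 0.0857
```

```bash
python3 -c "
from h import *
f=grab('wrist','w2'); print(f['state']['joint_pos'].round(3),f['state']['tcp_pos'],f['state']['ee_rot'])
print(proj(f,[[.5705,.207,.15]]))"
```

```text
[ 2.380e-01  4.470e-01  3.450e-01  1.478e+00 -1.000e-03  1.848e+00] [0.56783417 0.20277049 0.25431634] [ 0.99980399 -0.01930478 -0.00415786  0.0014189 ]
[[329.17584509 183.38606672]]
```

View pics/w2.png

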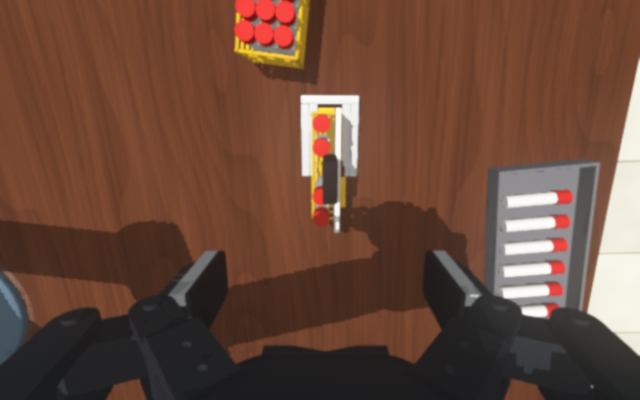

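```bash
python3 -c "
from h import *
f=pickle.load(open('w2.pkl','rb'));a=cv2.cvtColor(f['pixels'],cv2.COLOR_RGB2BGR)
cv2.imwrite('pics/z4.png',cv2.resize(a[85:240,290:370],(412,800)[:1]+(600,),interpolation=2))
hsv=cv2.cvtColor(f['pixels'],cv2.COLOR_RGB2HSV)
m=(hsv[...,2]<85)&(hsv[...,1]<110)
k=np.zeros(m.shape,np.uint8);k[145:210,318:341]=m[145:210,318:341]
for r in range(150,210,4): print(r,np.where(k[r])[0][[0,-1]] if k[r].any() else '',end=' ')
c=max(cv2.findContours(k,0,1)[0],key=cv2.contourArea);q=cv2.boxPoints(cv2.minAreaRect(c));print(q.round(1).tolist());print(plane(f,q,.15).round(4))
"
```

```text
150  154  158 [324 335] 162 [324 336] 166 [324 336] 170 [324 336] 174 [324 336] 178 [324 336] 182 [324 336] 186 [323 336] 190 [324 336] 194 [324 336] 198 [324 336] 202 [325 334] 206  [[323.0, 155.0], [336.0, 155.0], [336.0, 203.0], [323.0, 203.0]]
[[0.566  0.2325 0.15  ]
 [0.5773 0.2321 0.15  ]
 [0.5761 0.1886 0.15  ]
 [0.5643 0.189  0.15  ]]
```

View pics/z4.png

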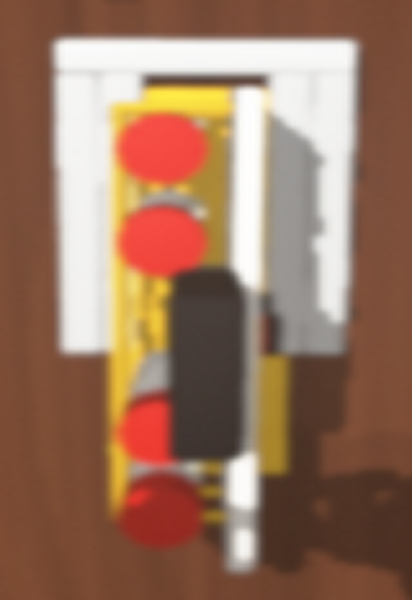

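Call:
{"fn": "apply_moves", "kwargs": {"series": [{"claw": 100,"slide": [0.001,-0.002,0.036],"twist": [0,0,0]},{"claw": 100,"slide": [0,0,0.036],"twist": [0,0,0]},{"claw": 100,"slide": [0,0,0.03],"twist": [0,0,0]},{"claw": 100,"slide": [0,0,0],"twist": [0,0,0]},{"claw": 100,"slide": [0,0,0],"twist": [0,0,0]}]}}

```text
clock: 3.58
tcp_pos: [0.5729, 0.2059, 0.1575]
ee_rot: [1.0, -0.019, 0.001, -0.0]
contact_force: [0.7, -0.3, 0.8]
finger_gap: 0.0853
```

```bash
python3 -c "
from h import *
f=grab('wrist','w3'); print(f['state']['joint_pos'].round(3),f['state']['tcp_pos'],f['state']['ee_rot'])
print(proj(f,[[.571,.2075,.15]]))"
```

```text
[ 0.241  0.456  0.11   1.224 -0.     1.851] [0.57290638 0.20589213 0.15752475] [ 9.99811283e-01 -1.94056552e-02  8.95294467e-04 -1.34443871e-04]
[[322.39234115 222.65739857]]
```

View pics/w3.png

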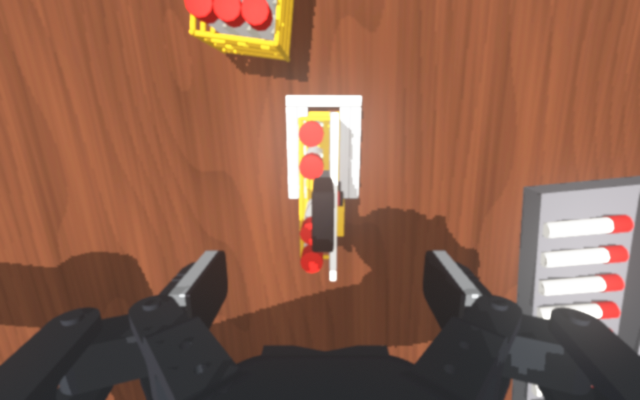

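Call:
{"fn": "apply_moves", "kwargs": {"series": [{"claw": 100,"slide": [-0.002,-0.001,0.022],"twist": [0,0,0]},{"claw": 100,"slide": [0,0,0.021],"twist": [0,0,0]},{"claw": 100,"slide": [0,0,0],"twist": [0,0,0]},{"claw": 100,"slide": [0,0,0],"twist": [0,0,0]}]}}

```text
clock: 3.97
tcp_pos: [0.5718, 0.2081, 0.115]
ee_rot: [1.0, -0.019, 0.002, -0.0]
contact_force: [0.6, -1.2, -0.2]
finger_gap: 0.0853
```

Call:
{"fn": "apply_moves", "kwargs": {"series": [{"claw": 40,"slide": [0,0,0],"twist": [0,0,0]},{"claw": 40,"slide": [0,0,0],"twist": [0,0,0]},{"claw": 40,"slide": [0,0,0],"twist": [0,0,0]},{"claw": 40,"slide": [0,0,0],"twist": [0,0,0]},{"claw": 40,"slide": [0,0,0],"twist": [0,0,0]}]}}

```text
clock: 4.38
tcp_pos: [0.5705, 0.2081, 0.1129]
ee_rot: [1.0, -0.019, 0.001, -0.0]
contact_force: [0.0, -0.4, -1.4]
finger_gap: 0.0344
```

```bash
python3 -c "
from h import *
f=grab('wrist','w4'); print(f['state']['joint_pos'].round(3),f['state']['tcp_pos'],f['state']['ee_rot'],f['state']['contact_force'],f['state']['finger_gap'])
"
```

```text
[ 0.245  0.473  0.02   1.117 -0.     1.853] [0.57054989 0.20808645 0.11287537] [ 9.99827941e-01 -1.85421352e-02  5.18578935e-04 -9.24993559e-05] [ 0.03027662 -0.36264991 -1.37933319] 0.034386077573355975
```

View pics/w4.png

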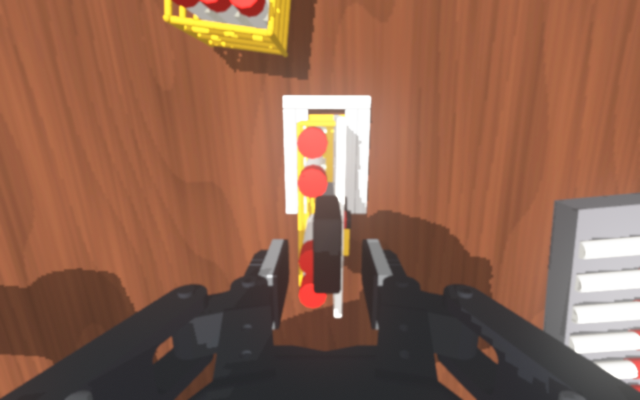

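Call:
{"fn": "apply_moves", "kwargs": {"series": [{"claw": 0,"slide": [0,0,0],"twist": [0,0,0]},{"claw": 0,"slide": [0,0,0],"twist": [0,0,0]},{"claw": 0,"slide": [0,0,0],"twist": [0,0,0]},{"claw": 0,"slide": [0,0,0],"twist": [0,0,0]},{"claw": 0,"slide": [0,0,0],"twist": [0,0,0]}]}}

```text
clock: 4.85
tcp_pos: [0.57, 0.208, 0.1121]
ee_rot: [1.0, -0.019, -0.0, 0.0]
contact_force: [-0.2, 0.2, -0.1]
finger_gap: -0.0
```

```bash
python3 -c "
from h import *
f=grab('wrist','w5'); print(f['state'])
"
```

```text
{'clock': 4.85, 'joint_pos': array([ 2.45379338e-01,  4.73293394e-01,  1.93262140e-02,  1.11700230e+00,
       -8.76293734e-05,  1.85324305e+00]), 'joint_velocities': array([ 0.00159646,  0.00023047,  0.00039494, -0.00049209,  0.00028304,
        0.0004136 ]), 'joint_torque': array([ 1.42280580e-03, -5.01429856e+01,  2.62166476e+01,  4.33954134e-03,
       -3.02896360e-04, -9.34965726e-06]), 'tcp_pos': array([0.5700456 , 0.20797719, 0.11210605]), 'ee_rot': array([ 9.99828251e-01, -1.85326292e-02, -7.21497180e-05,  6.48821064e-05]), 'contact_force': array([-0.15800889,  0.17287779, -0.05475712]), 'torque': array([-0.02067345,  0.01230467, -0.02943345]), 'finger_gap': -4.343157111235743e-05}
```

View pics/w5.png

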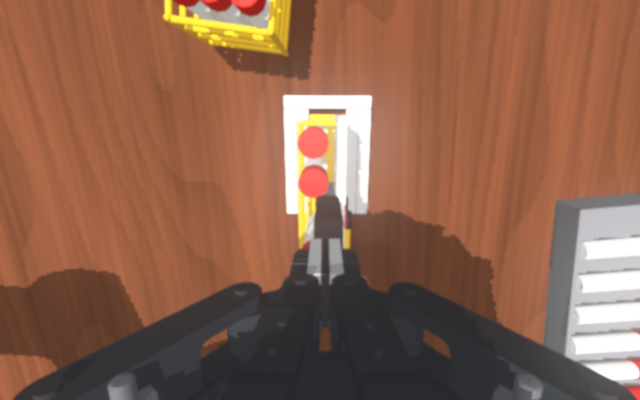

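```bash
python3 -c "
from h import *
f=pickle.load(open('w5.pkl','rb'))
print(proj(f,[f['state']['tcp_pos'],f['state']['tcp_pos']+[0,0,.019],[.570,.2275,.15],[.57,.1875,.15],[.57,.1875,.104],[.57,.2275,.104]]),camw(f).round(3))
f=grab('scene','s1');a=cv2.imread('pics/s1.png');cv2.imwrite('pics/z5.png',cv2.resize(a[130:240,340:460],(720,600)[:1]+(590,),interpolation=2))
"
```

```text
[[325.65537266 229.35056166]
 [325.72675575 241.88104276]
 [324.20463274 218.52552306]
 [327.20680396 295.33099965]
 [326.7253481  255.37826402]
 [324.37915094 193.90555892]] [[ 0.999  0.035  0.01   0.572]
 [-0.037  0.964  0.264  0.276]
 [-0.    -0.265  0.964  0.294]
 [ 0.     0.     0.     1.   ]]
```

View pics/z5.png

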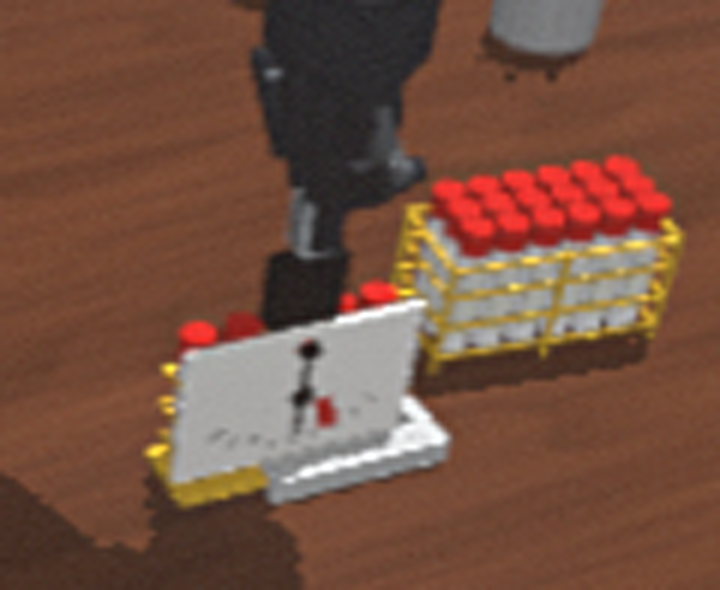

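```bash
python3 -c "
from h import *
f=pickle.load(open('s1.pkl','rb'));t=f['state']['tcp_pos']
P=np.array([t,t+[0,0,.04],[.57,.2075,.104],[.57,.2075,.15],[.57,.1875,.15],[.57,.2275,.15],[.577,.1425,.104],[.577,.2725,.104]])
uv=proj(f,P);print((uv-[340,130])*[6,590/110])
f=grab('top','t1');a=cv2.imread('pics/t1.png');cv2.imwrite('pics/z6.png',cv2.resize(a[100:250,150:320],(680,600),interpolation=2))
print((proj(f,P)-[150,100])*4)
"
```

```text
[[299.14323969 300.16676178]
 [308.68783837 242.54215807]
 [296.31749074 311.64157167]
 [307.20901759 245.77075253]
 [270.61868966 254.94100844]
 [343.3656248  236.71070585]
 [185.79619394 350.15403825]
 [416.99836601 289.57654701]]
[[363.08197562 282.16393756]
 [350.08414771 269.05962075]
 [366.3607506  284.82571479]
 [351.6064541  269.91931323]
 [385.42270322 270.05732619]
 [317.77809418 269.78369174]
 [471.29416377 274.19522456]
 [261.90102687 273.34822788]]
```

View pics/z6.png

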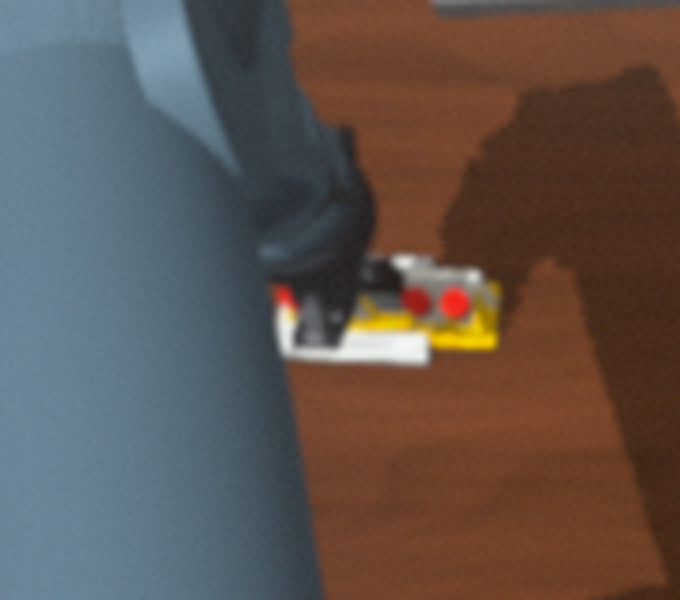

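```bash
python3 -c "
from h import *
f=pickle.load(open('scene0.pkl','rb'));t=np.array([.2141,-.533,.1913]);xa=np.array([.372,-.928,0])
print(proj(f,[t,t+[0,0,.013]+xa*.043,t+[0,0,.013]-xa*.043,t+[0,0,.05],t+[0,0,.1]]))
a=cv2.imread('pics/scene0.png');cv2.imwrite('pics/z7.png',cv2.resize(a[60:160,40:160],(720,600),interpolation=2))
b=cv2.imread('pics/w5.png');cv2.imwrite('pics/z8.png',cv2.resize(b[180:360,240:420],(600,600),interpolation=2))
"
```

```text
[[108.90068032 157.29804267]
 [ 92.80029687 159.98332411]
 [121.35410478 147.56132208]
 [102.60532636 142.99621783]
 [ 96.00405444 127.85710352]]
```

View pics/z7.png

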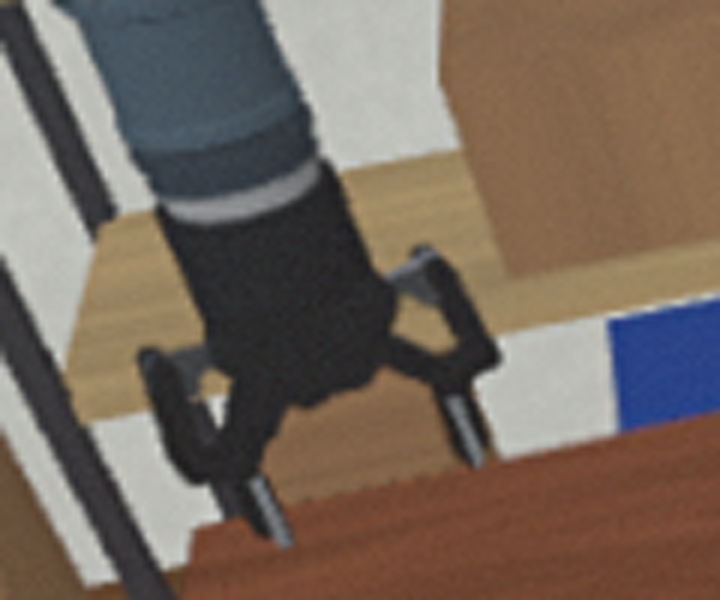

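View pics/z8.png

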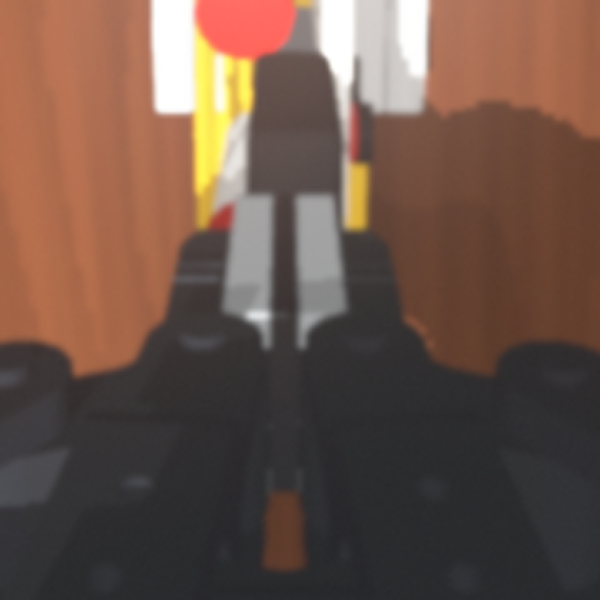

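Call:
{"fn": "apply_moves", "kwargs": {"series": [{"claw": 55,"slide": [0,0,0],"twist": [0,0,0]},{"claw": 55,"slide": [0,0,0],"twist": [0,0,0]},{"claw": 55,"slide": [0,0,0],"twist": [0,0,0]},{"claw": 55,"slide": [0,0,0],"twist": [0,0,0]},{"claw": 55,"slide": [0,0,0],"twist": [0,0,0]}]}}

```text
clock: 5.42
tcp_pos: [0.5701, 0.208, 0.1122]
ee_rot: [1.0, -0.019, 0.0, 0.0]
contact_force: [0.9, 0.1, 0.9]
finger_gap: 0.0471
```

Call:
{"fn": "apply_moves", "kwargs": {"series": [{"claw": 55,"slide": [0.001,0,0.01],"twist": [0,0,0]},{"claw": 55,"slide": [0,0,0.01],"twist": [0,0,0]},{"claw": 55,"slide": [0,0,0.005],"twist": [0,0,0]},{"claw": 55,"slide": [0,0,0],"twist": [0,0,0]}]}}

```text
clock: 5.75
tcp_pos: [0.5693, 0.2075, 0.0846]
ee_rot: [1.0, -0.019, -0.002, 0.001]
contact_force: [-0.4, -0.4, 0.0]
finger_gap: 0.047
```

```bash
python3 -c "
from h import *
f=grab('wrist','w6'); print(f['state'])
f=grab('scene','s2');a=cv2.imread('pics/s2.png');cv2.imwrite('pics/z9.png',cv2.resize(a[130:240,340:460],(720,600)[:1]+(590,),interpolation=2))
"
```

```text
{'clock': 5.75, 'joint_pos': array([ 2.44844891e-01,  4.91868589e-01, -2.42241215e-02,  1.05898808e+00,
       -9.06799418e-05,  1.85282377e+00]), 'joint_velocities': array([-0.00074652, -0.01290156,  0.0278464 ,  0.02823196, -0.00031346,
       -0.00016046]), 'joint_torque': array([-2.62883672e-02, -5.11775923e+01,  2.62425631e+01, -3.53258774e-01,
       -4.91628689e-04, -2.61642407e-05]), 'tcp_pos': array([0.56927353, 0.20745074, 0.08463158]), 'ee_rot': array([ 9.99824894e-01, -1.85900645e-02, -2.05651922e-03,  6.01611934e-04]), 'contact_force': array([-0.43856647, -0.37296393,  0.01627189]), 'torque': array([-0.04644022,  0.02446384,  0.01416052]), 'finger_gap': 0.046960784073285876}
```

View pics/w6.png

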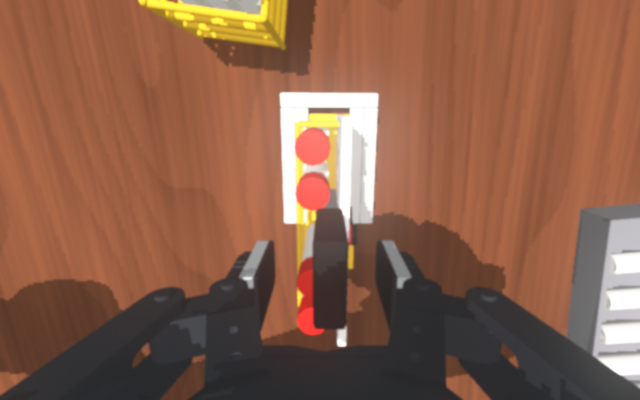

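View pics/z9.png

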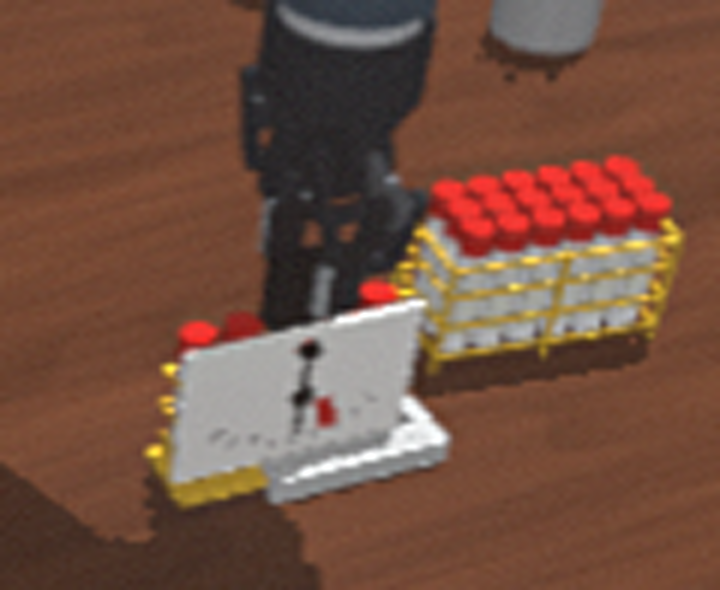

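```bash
python3 -c "
from h import *
f=pickle.load(open('s2.pkl','rb'))
for x in (.593,.6):
  for z in (.10,.12,.14): print(x,z,(proj(f,[[x,.2075,z]])-[340,130])*[6,590/110])
"
```

```text
0.593 0.1 [[319.39067667 342.6353491 ]]
0.593 0.12 [[324.40518832 314.48597003]]
0.593 0.14 [[329.53030812 285.64784154]]
0.6 0.1 [[326.8224893  350.51664335]]
0.6 0.12 [[331.95187312 322.34271286]]
0.6 0.14 [[337.19503724 293.47581805]]
```

Call:
{"fn": "apply_moves", "kwargs": {"series": [{"claw": 55,"slide": [0.0015,0,0.006],"twist": [0,0,0]},{"claw": 55,"slide": [0,0,0],"twist": [0,0,0]},{"claw": 0,"slide": [0,0,0],"twist": [0,0,0]},{"claw": 0,"slide": [0,0,0],"twist": [0,0,0]},{"claw": 0,"slide": [0,0,0],"twist": [0,0,0]}]}}

```text
clock: 6.27
tcp_pos: [0.5727, 0.2079, 0.0815]
ee_rot: [1.0, -0.019, 0.0, -0.0]
contact_force: [0.6, -0.9, -3.4]
finger_gap: 0.0131
```

Call:
{"fn": "apply_moves", "kwargs": {"series": [{"claw": 0,"slide": [0,0,0],"twist": [0,0,0]},{"claw": 0,"slide": [0,0,0],"twist": [0,0,0]},{"claw": 0,"slide": [0,0,0],"twist": [0,0,0]}]}}

```text
clock: 6.52
tcp_pos: [0.5726, 0.2079, 0.0814]
ee_rot: [1.0, -0.019, 0.0, -0.0]
contact_force: [-1.8, 0.2, 1.5]
finger_gap: 0.0131
```

```bash
python3 -c "
from h import *
f=grab('wrist','w7'); print(f['state'])
f=grab('scene','s3');a=cv2.imread('pics/s3.png');cv2.imwrite('pics/z10.png',np.hstack([cv2.resize(a[165:235,355:435],(400,350),interpolation=2),cv2.resize(cv2.imread('pics/w7.png')[180:360,240:420],(350,350))]))
"
```

```text
{'clock': 6.5167, 'joint_pos': array([ 2.44245182e-01,  4.96183545e-01, -2.57954493e-02,  1.04857887e+00,
       -6.28362490e-05,  1.85209266e+00]), 'joint_velocities': array([-0.00105007, -0.0004133 , -0.00035949, -0.00169216,  0.00058434,
       -0.00133406]), 'joint_torque': array([-1.71108353e-01, -4.98029530e+01,  2.55662638e+01, -3.70691288e-01,
       -5.25412476e-02,  5.29049685e-04]), 'tcp_pos': array([0.57264768, 0.20792927, 0.08143537]), 'ee_rot': array([ 9.99828399e-01, -1.85245177e-02,  1.23298270e-04, -6.31153079e-07]), 'contact_force': array([-1.8233988 ,  0.18761555,  1.47159408]), 'torque': array([0.04270374, 0.10795432, 0.02664807]), 'finger_gap': 0.013134222125638407}
```

View pics/z10.png

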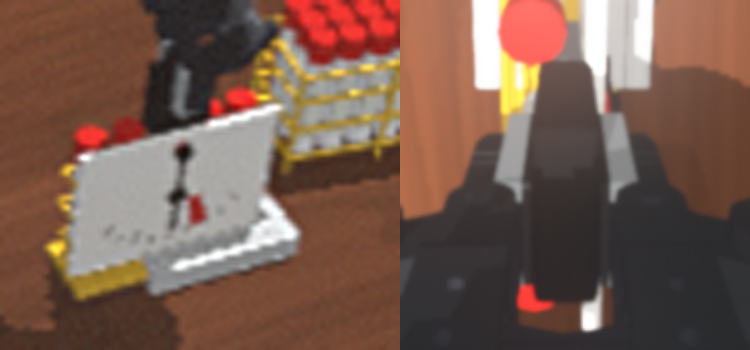

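Call:
{"fn": "apply_moves", "kwargs": {"series": [{"claw": 0,"slide": [0,0,-0.002],"twist": [0,0,0]},{"claw": 0,"slide": [0,0,0],"twist": [0,0,0]},{"claw": 0,"slide": [0,0.005,0],"twist": [0,0,0]},{"claw": 0,"slide": [0,0.008,0],"twist": [0,0,0]},{"claw": 0,"slide": [0,0.008,0],"twist": [0,0,0]}]}}

```text
clock: 7.03
tcp_pos: [0.5714, 0.186, 0.0826]
ee_rot: [1.0, -0.018, -0.0, 0.0]
contact_force: [0.8, 0.6, -4.1]
finger_gap: 0.0129
```

Call:
{"fn": "apply_moves", "kwargs": {"series": [{"claw": 0,"slide": [0,0.008,0],"twist": [0,0,0]},{"claw": 0,"slide": [0,0.008,0],"twist": [0,0,0]},{"claw": 0,"slide": [0,0.008,0],"twist": [0,0,0]},{"claw": 0,"slide": [0,0.008,0],"twist": [0,0,0]},{"claw": 0,"slide": [0,0.008,0],"twist": [0,0,0]}]}}

```text
clock: 7.45
tcp_pos: [0.5703, 0.1459, 0.0832]
ee_rot: [1.0, -0.019, 0.0, 0.0]
contact_force: [-0.1, -0.4, -3.9]
finger_gap: 0.013
```

Call:
{"fn": "apply_moves", "kwargs": {"series": [{"claw": 0,"slide": [0,0.01,0],"twist": [0,0,0]},{"claw": 0,"slide": [0,0.01,0],"twist": [0,0,0]},{"claw": 0,"slide": [0,0.01,0],"twist": [0,0,0]},{"claw": 0,"slide": [0,0.01,0],"twist": [0,0,0]},{"claw": 0,"slide": [0,0.01,0],"twist": [0,0,0]}]}}

```text
clock: 7.87
tcp_pos: [0.5685, 0.0959, 0.0832]
ee_rot: [1.0, -0.019, 0.0, 0.0]
contact_force: [-0.6, -0.6, -4.6]
finger_gap: 0.0132
```

```bash
python3 -c "
from h import *
f=grab('scene','s4');print(f['state']);a=cv2.imread('pics/s4.png');cv2.imwrite('pics/z11.png',cv2.resize(a[150:240,320:440],(720,540),interpolation=2))
"
```

```text
{'clock': 7.8667, 'joint_pos': array([ 5.71082736e-02,  4.32545126e-01, -1.23229376e-01,  1.01489730e+00,
       -1.24495208e-04,  1.66512636e+00]), 'joint_velocities': array([-0.20851108, -0.04775329, -0.07331922, -0.0254551 ,  0.00091478,
       -0.2052045 ]), 'joint_torque': array([ 1.15531001e+00, -4.93330050e+01,  2.68161285e+01,  7.49422191e-02,
       -1.08051790e-03,  1.71694946e-01]), 'tcp_pos': array([0.56848045, 0.09586002, 0.08323132]), 'ee_rot': array([ 9.99826819e-01, -1.86098092e-02,  6.67920967e-05,  5.73593474e-05]), 'contact_force': array([-0.59629247, -0.60633404, -4.56140126]), 'torque': array([0.00267369, 0.01274083, 0.00614108]), 'finger_gap': 0.013209384773899128}
```

View pics/z11.png

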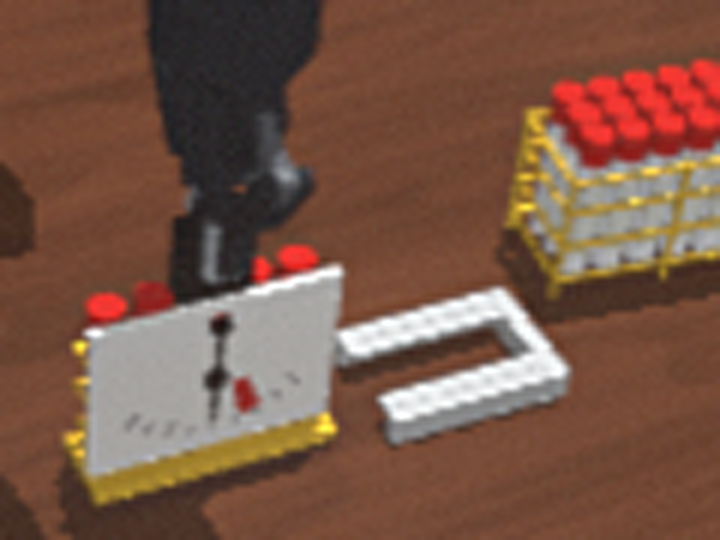

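Call:
{"fn": "apply_moves", "kwargs": {"series": [{"claw": 0,"slide": [0,0.01,-0.005],"twist": [0,0,0]},{"claw": 0,"slide": [0,0.01,-0.015],"twist": [0,0,0]},{"claw": 0,"slide": [0,0,-0.025],"twist": [0,0,0]},{"claw": 0,"slide": [0,0,-0.03],"twist": [0,0,0]},{"claw": 0,"slide": [0,0,-0.025],"twist": [0,0,0]}]}}

```text
clock: 8.33
tcp_pos: [0.5677, 0.0765, 0.1851]
ee_rot: [1.0, -0.019, 0.0, -0.0]
contact_force: [0.5, -0.2, -3.5]
finger_gap: 0.0132
```

Call:
{"fn": "apply_moves", "kwargs": {"series": [{"claw": 0,"slide": [-0.006,0.025,0],"twist": [0,0,0]},{"claw": 0,"slide": [-0.006,0.025,0],"twist": [0,0,0]},{"claw": 0,"slide": [-0.006,0.025,0],"twist": [0,0,0]},{"claw": 0,"slide": [-0.006,0.025,0],"twist": [0,0,0]},{"claw": 0,"slide": [-0.006,0.025,0],"twist": [0,0,0]}]}}

```text
clock: 8.75
tcp_pos: [0.5328, -0.048, 0.1838]
ee_rot: [1.0, -0.018, 0.0, 0.0]
contact_force: [-0.1, 0.1, -2.4]
finger_gap: 0.0133
```

Call:
{"fn": "apply_moves", "kwargs": {"series": [{"claw": 0,"slide": [-0.006,0.025,0],"twist": [0,0,0]},{"claw": 0,"slide": [-0.006,0.025,0],"twist": [0,0,0]},{"claw": 0,"slide": [-0.006,0.025,0],"twist": [0,0,0]},{"claw": 0,"slide": [-0.006,0.025,0],"twist": [0,0,0]},{"claw": 0,"slide": [-0.006,0.02,0],"twist": [0,0,0]}]}}

```text
clock: 9.17
tcp_pos: [0.4982, -0.1677, 0.1837]
ee_rot: [1.0, -0.019, 0.0, 0.0]
contact_force: [0.5, -0.1, -4.3]
finger_gap: 0.0128
```

Call:
{"fn": "apply_moves", "kwargs": {"series": [{"claw": 0,"slide": [0,0,0],"twist": [0,0,3.2]},{"claw": 0,"slide": [0,0,0],"twist": [0,0,3.2]},{"claw": 0,"slide": [0,0,0],"twist": [0,0,3.2]},{"claw": 0,"slide": [0,0,0],"twist": [0,0,0]},{"claw": 0,"slide": [0,0,0],"twist": [0,0,0]}]}}

```text
clock: 9.58
tcp_pos: [0.4987, -0.1658, 0.1835]
ee_rot: [0.995, -0.101, 0.0, 0.0]
contact_force: [0.1, 1.0, -4.2]
finger_gap: 0.0135
```

```bash
python3 -c "
from h import *
f=grab('scene','s5');print(f['state']);a=cv2.imread('pics/s5.png');cv2.imwrite('pics/z12.png',cv2.resize(a[150:260,190:310],(655,600),interpolation=2))
print(camw(f)@np.array([0,0,0,1]), R.from_quat(f['state']['ee_rot']).as_matrix().round(4).tolist())
grab('wrist','w8');grab('top','t2')"
```

```text
{'clock': 9.5833, 'joint_pos': array([-4.41735988e-01,  2.78475481e-01, -8.12591868e-02,  1.21062968e+00,
       -2.24645130e-05,  1.33227725e+00]), 'joint_velocities': array([ 0.00473545,  0.00226257, -0.00091505, -0.00579288, -0.00063617,
       -0.00063955]), 'joint_torque': array([-1.47103476e-01, -4.31529307e+01,  2.82228917e+01,  1.38116149e-03,
       -8.79597617e-03,  4.94967378e-02]), 'tcp_pos': array([ 0.49868163, -0.16581545,  0.18354797]), 'ee_rot': array([ 9.94842277e-01, -1.01433707e-01,  1.99868404e-04,  8.26443372e-05]), 'contact_force': array([ 0.13576349,  0.97598503, -4.15999353]), 'torque': array([ 0.01181223, -0.02643051,  0.01853749]), 'finger_gap': 0.013487112778763027}
[ 1.28558003 -0.30424415  0.8334765   1.        ] [[0.9794, -0.2018, 0.0004], [-0.2018, -0.9794, -0.0002], [0.0004, 0.0001, -1.0]]
```

View pics/z12.png

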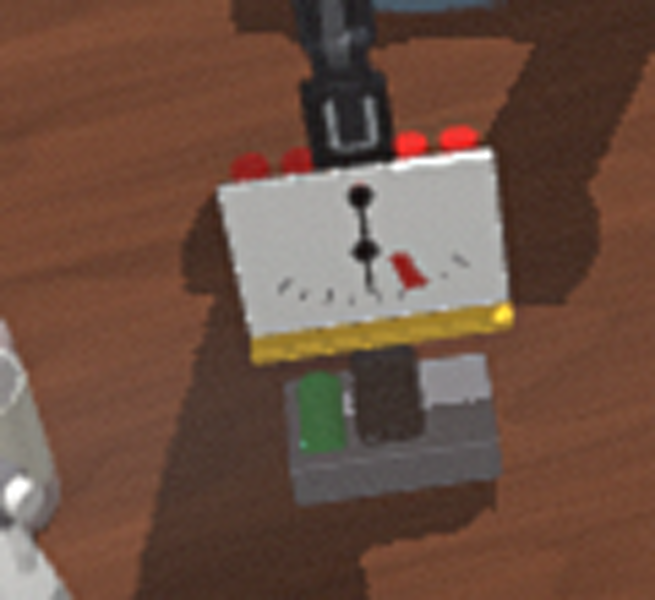

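View pics/w8.png

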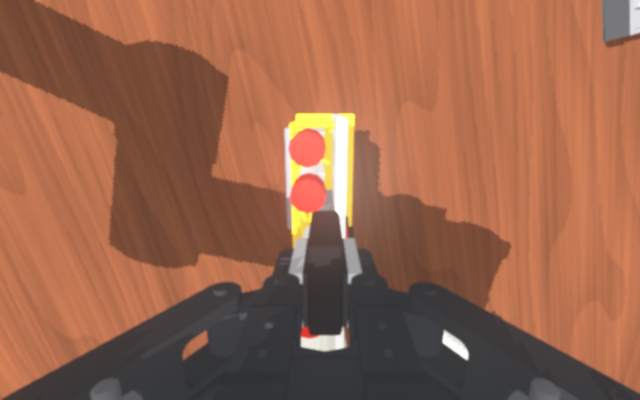

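```bash
cat > dial.py <<'E'
from h import *
def dial(f,off,h=.0814,xd=.012,dbg=True):
    st=f['state'];T=R.from_quat(st['ee_rot']).as_matrix();G=T@np.diag([1,-1,-1]);o=np.array(st['tcp_pos'])+T[:,2]*h
    def g(uv):
        c,d=ray(f,uv);c=(c-o)@G;d=d@G;s=(xd-c[0])/d[:,0:1];return (c+d*s)
    im=f['pixels'];hsv=cv2.cvtColor(im,cv2.COLOR_RGB2HSV)
    P=lambda p:proj(f,np.atleast_2d(p)@G.T+o)
    c0=P([xd,0,.06])[0]
    m=((hsv[...,0]<10)|(hsv[...,0]>170))&(hsv[...,1]>120)&(hsv[...,2]>90)
    ys,xs=np.where(m);q=g(np.c_[xs,ys].astype(float));k=(abs(q[:,1])<.05)&(q[:,2]>.015)&(q[:,2]<.08)
    q=q[k];print('red n',k.sum(),'centroid yz',q[:,1:].mean(0).round(4))
    v=q[:,1:].mean(0)-[0,.092];print('mark ang',np.arctan2(v[0],-v[1]).round(3),'r',np.hypot(*v).round(4))
    m=(hsv[...,2]<75)
    ys,xs=np.where(m);q=g(np.c_[xs,ys].astype(float));r=np.hypot(q[:,1],q[:,2]-.092);a=np.arctan2(q[:,1],.092-q[:,2])
    for lo,hi in [(0,.01),(.015,.03),(.03,.045),(.045,.062)]:
        k=(r>lo)&(r<hi)&(abs(a)<.7) if lo else (r<hi)
        if k.any(): print(lo,k.sum(),'ang',a[k].mean().round(3),'yz',q[k][:,1:].mean(0).round(4))
    return o,G,g,P
if __name__=='__main__':
    import sys
    f=pickle.load(open(sys.argv[1]+'.pkl','rb'))
    for xd in (.008,.012,.016):
        print(xd);o,G,g,P=dial(f,0,xd=xd)
        print('foot_mid',o.round(4),'G yaw',np.arctan2(G[1,0],G[0,0]).round(3))
E
python3 dial.py s5
python3 -c "
from dial import *
f=pickle.load(open('s5.pkl','rb'));o,G,g,P=dial(f,0)
s=np.array([655/120,600/110]);u=lambda p:np.array(p,float)/s+[190,150]
print('top corners',g(u([[219,188],[492,150]])).round(4))
print('foot corners pred',((P([[.022,-.065,0],[.022,.065,0],[.022,-.065,.008]])-[190,150])*s).round(0))
"
```

```text
0.008
red n 19 centroid yz [0.0159 0.0337]
mark ang 0.267 r 0.0604
0 10 ang -0.236 yz [-0.0011  0.087 ]
0.015 4 ang -0.085 yz [-0.002   0.0689]
0.03 10 ang -0.066 yz [-0.0026  0.0524]
0.045 4 ang -0.066 yz [-0.0034  0.0398]
foot_mid [ 0.4987 -0.1658  0.1021] G yaw -0.203
0.012
red n 19 centroid yz [0.016  0.0372]
mark ang 0.284 r 0.057
0 12 ang -0.217 yz [-0.0011  0.0893]
0.015 3 ang -0.096 yz [-0.0021  0.0705]
0.03 12 ang -0.07 yz [-0.0026  0.0548]
0.045 2 ang -0.061 yz [-0.0034  0.037 ]
foot_mid [ 0.4987 -0.1658  0.1021] G yaw -0.203
0.016
red n 19 centroid yz [0.016  0.0408]
mark ang 0.303 r 0.0537
0 13 ang -0.146 yz [-0.001   0.0919]
0.015 4 ang -0.086 yz [-0.002   0.0678]
0.03 10 ang -0.075 yz [-0.0026  0.0572]
0.045 2 ang -0.063 yz [-0.0032  0.0405]
foot_mid [ 0.4987 -0.1658  0.1021] G yaw -0.203
red n 19 centroid yz [0.016  0.0372]
mark ang 0.284 r 0.057
0 12 ang -0.217 yz [-0.0011  0.0893]
0.015 3 ang -0.096 yz [-0.0021  0.0705]
0.03 12 ang -0.07 yz [-0.0026  0.0548]
0.045 2 ang -0.061 yz [-0.0034  0.037 ]
top corners [[ 0.012  -0.0644  0.1033]
 [ 0.012   0.0646  0.1054]]
foot corners pred [[252. 360.]
 [511. 325.]
 [250. 348.]]
```

```bash
python3 -c "
from h import *
f=pickle.load(open('scene0.pkl','rb'));y=-.204
c=np.array([.4913,-.1685,0]);G=np.array([[np.cos(y),-np.sin(y),0],[np.sin(y),np.cos(y),0],[0,0,1]])
L=np.array([[.025,0,.06],[-.025,0,.06],[.025,-.018,.042],[.025,.018,.042],[.035,-.055,.03],[.035,.055,.03],[-.035,.055,.03],[.035,-.055,0],[.035,.055,0],[.025,.018,.03],[.025,-.018,.03]])
uv=proj(f,L@G.T+c);q=(uv-[225,195])*[400/70,350/60];print(q.round(0).tolist())
b=cv2.imread('pics/scene0.png');k=cv2.resize(b[195:255,225:295],(800,700),interpolation=2)
for p in q*2: cv2.circle(k,tuple(int(v) for v in p),4,(0,0,255),1)
cv2.imwrite('pics/z13.png',k[:600])
"
```

```text
[[201.0, 162.0], [194.0, 92.0], [169.0, 193.0], [241.0, 183.0], [99.0, 235.0], [319.0, 203.0], [304.0, 106.0], [108.0, 276.0], [323.0, 245.0], [244.0, 200.0], [172.0, 210.0]]
```

View pics/z13.png

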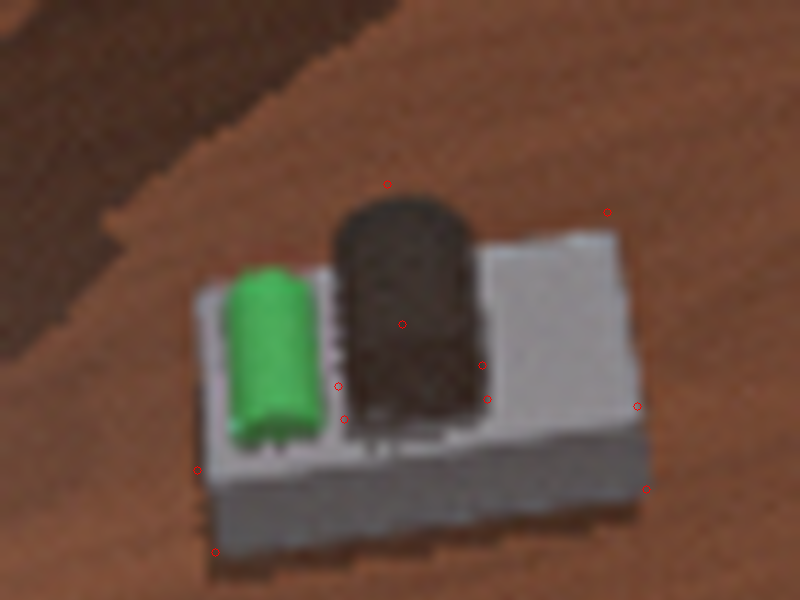

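Call:
{"fn": "apply_moves", "kwargs": {"series": [{"claw": 0,"slide": [-0.005,0.0035,0.012],"twist": [0,0,0]},{"claw": 0,"slide": [0,0,0.014],"twist": [0,0,0]},{"claw": 0,"slide": [0,0,0.01],"twist": [0,0,0]},{"claw": 0,"slide": [0,0,0],"twist": [0,0,0]},{"claw": 0,"slide": [0,0,0],"twist": [0,0,0]}]}}

```text
clock: 10.15
tcp_pos: [0.4925, -0.1676, 0.1467]
ee_rot: [0.995, -0.102, -0.001, -0.0]
contact_force: [0.3, 0.6, -3.8]
finger_gap: 0.013
```

Call:
{"fn": "apply_moves", "kwargs": {"series": [{"claw": 0,"slide": [0,0,0],"twist": [0,0,0]},{"claw": 0,"slide": [0,0,0],"twist": [0,0,0]},{"claw": 0,"slide": [0,0,0],"twist": [0,0,0]},{"claw": 0,"slide": [0,0,0],"twist": [0,0,0]},{"claw": 0,"slide": [0,0,0],"twist": [0,0,0]}]}}

```text
clock: 10.57
tcp_pos: [0.4934, -0.1682, 0.1476]
ee_rot: [0.995, -0.102, 0.0, 0.0]
contact_force: [0.3, 0.8, -3.5]
finger_gap: 0.0132
```

```bash
cat > look.py <<'E'
import sys
from dial import *
f=grab('scene',sys.argv[1]);a=cv2.imread('pics/%s.png'%sys.argv[1]);cv2.imwrite('pics/%sz.png'%sys.argv[1],cv2.resize(a[150:260,190:310],(655,600),interpolation=2))
o,G,g,P=dial(f,0,xd=.014)
s=f['state'];print('foot_mid',o.round(4),'F',s['contact_force'].round(2),'M',s['torque'].round(3),'tcp',s['tcp_pos'].round(4),'lean',np.arctan2(-(G[:,2]@[np.sin(.203),np.cos(.203),0]),G[2,2]).round(4)*-1,G.round(4).tolist(),s['joint_pos'].round(3))
E
python3 look.py s6
```

```text
red n 18 centroid yz [0.016  0.0393]
mark ang 0.295 r 0.0551
0 11 ang 0.018 yz [-0.001   0.0898]
0.015 2 ang -0.002 yz [-0.0001  0.0705]
0.03 10 ang 0.03 yz [0.001  0.0567]
0.045 1 ang 0.042 yz [0.0021 0.0423]
foot_mid [ 0.4934 -0.1682  0.0662] F [ 0.26  0.83 -3.54] M [ 0.031  0.025 -0.019] tcp [ 0.4934 -0.1682  0.1476] lean 0.0003 [[0.9791, 0.2031, -0.0007], [-0.2031, 0.9791, 0.0004], [0.0007, -0.0003, 1.0]] [-0.45   0.285 -0.166  1.118 -0.     1.325]
```

View pics/s6z.png

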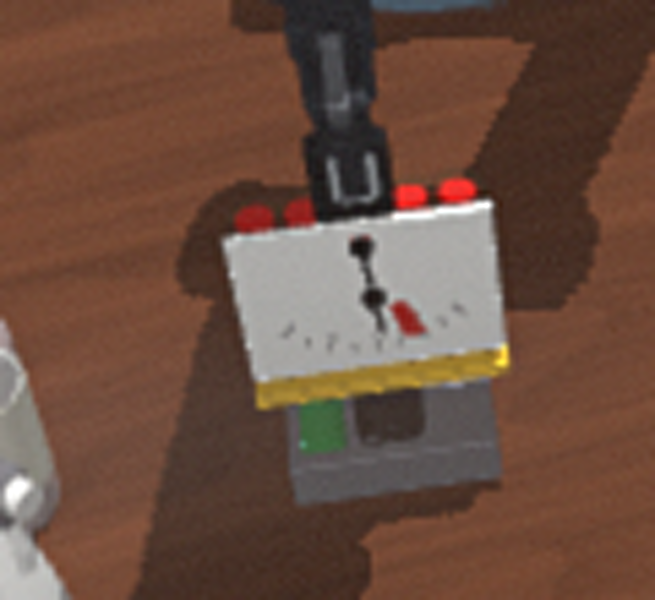

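Call:
{"fn": "apply_moves", "kwargs": {"series": [{"claw": 0,"slide": [0,0,0.002],"twist": [0,0,0]},{"claw": 0,"slide": [0,0,0.002],"twist": [0,0,0]},{"claw": 0,"slide": [0,0,0],"twist": [0,0,0]},{"claw": 0,"slide": [0,0,0],"twist": [0,0,0]}]}}

```text
clock: 10.95
tcp_pos: [0.4928, -0.1679, 0.1429]
ee_rot: [0.995, -0.102, -0.0, -0.0]
contact_force: [-0.2, -0.0, -3.9]
finger_gap: 0.0134
```

Call:
{"fn": "apply_moves", "kwargs": {"series": [{"claw": 0,"slide": [0,0,0.001],"twist": [0,0,0]},{"claw": 0,"slide": [0,0,0],"twist": [0,0,0]},{"claw": 0,"slide": [0,0,0],"twist": [0,0,0]}]}}

```text
clock: 11.2
tcp_pos: [0.4931, -0.168, 0.1422]
ee_rot: [0.995, -0.102, -0.0, 0.0]
contact_force: [0.2, -0.2, -3.4]
finger_gap: 0.0129
```

Call:
{"fn": "apply_moves", "kwargs": {"series": [{"claw": 0,"slide": [0,0,0.001],"twist": [0,0,0]},{"claw": 0,"slide": [0,0,0],"twist": [0,0,0]},{"claw": 0,"slide": [0,0,0],"twist": [0,0,0]}]}}

```text
clock: 11.45
tcp_pos: [0.4933, -0.1681, 0.1414]
ee_rot: [0.995, -0.102, 0.0, 0.0]
contact_force: [0.1, -0.8, -2.9]
finger_gap: 0.0133
```

Call:
{"fn": "apply_moves", "kwargs": {"series": [{"claw": 0,"slide": [0,0,0.0005],"twist": [0,0,0]},{"claw": 0,"slide": [0,0,0],"twist": [0,0,0]},{"claw": 0,"slide": [0,0,0],"twist": [0,0,0]}]}}

```text
clock: 11.7
tcp_pos: [0.4934, -0.1682, 0.1413]
ee_rot: [0.995, -0.102, 0.0, 0.0]
contact_force: [-0.4, 0.4, 2.5]
finger_gap: 0.0134
```

Call:
{"fn": "apply_moves", "kwargs": {"series": [{"claw": 0,"slide": [0,0,0.0005],"twist": [0,0,0]},{"claw": 0,"slide": [0,0,0],"twist": [0,0,0]},{"claw": 0,"slide": [0,0,0],"twist": [0,0,0]}]}}

```text
clock: 11.95
tcp_pos: [0.4936, -0.1683, 0.1413]
ee_rot: [0.995, -0.102, 0.001, 0.0]
contact_force: [-0.6, 0.4, 5.5]
finger_gap: 0.013
```

```bash
python3 look.py s7
```

```text
red n 19 centroid yz [0.016  0.0396]
mark ang 0.297 r 0.0548
0 12 ang -0.774 yz [-0.0016  0.0899]
0.015 2 ang -0.049 yz [-0.0013  0.0662]
0.03 10 ang -0.052 yz [-0.0018  0.057 ]
0.045 1 ang -0.027 yz [-0.0014  0.0419]
foot_mid [ 0.4937 -0.1683  0.0599] F [-0.62  0.38  5.49] M [0.317 0.461 0.059] tcp [ 0.4936 -0.1683  0.1413] lean 0.0005 [[0.9791, 0.2032, -0.0015], [-0.2032, 0.9791, 0.0008], [0.0016, -0.0005, 1.0]] [-0.45   0.288 -0.179  1.102 -0.     1.325]
```

View pics/s7z.png

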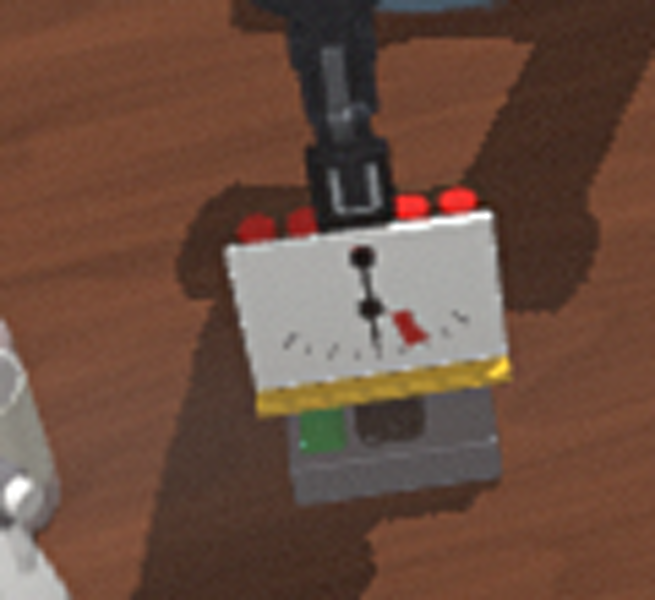

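Call:
{"fn": "apply_moves", "kwargs": {"series": [{"claw": 0,"slide": [0,0,-0.0004],"twist": [0,0,0]},{"claw": 0,"slide": [0,-0.0024,0],"twist": [-1.66,0,0]},{"claw": 0,"slide": [0,-0.0024,0],"twist": [-1.66,0,0]},{"claw": 0,"slide": [0,-0.0024,0],"twist": [-1.66,0,0]},{"claw": 0,"slide": [0,0,0],"twist": [0,0,0]}]}}

```text
clock: 12.42
tcp_pos: [0.4952, -0.1605, 0.1409]
ee_rot: [0.994, -0.101, -0.004, 0.044]
contact_force: [-1.5, 0.1, 3.2]
finger_gap: 0.013
```

```bash
python3 look.py s8
```

```text
red n 17 centroid yz [0.0152 0.041 ]
mark ang 0.289 r 0.0532
0 11 ang -0.215 yz [-0.0009  0.0902]
0.015 3 ang 0.133 yz [0.0038 0.0642]
0.03 10 ang 0.112 yz [0.004  0.0563]
0.045 1 ang 0.163 yz [0.0079 0.044 ]
foot_mid [ 0.4939 -0.1675  0.0598] F [-1.52  0.13  3.25] M [-0.148  0.209 -0.023] tcp [ 0.4952 -0.1605  0.1409] lean 0.0885 [[0.9795, 0.2007, 0.0165], [-0.2014, 0.9757, 0.0868], [0.0013, -0.0884, 0.9961]] [-0.377  0.279 -0.197  1.079 -0.087  1.396]
```

Call:
{"fn": "apply_moves", "kwargs": {"series": [{"claw": 0,"slide": [0,-0.0024,-0.0001],"twist": [-1.66,0,0]},{"claw": 0,"slide": [0,-0.0024,-0.0001],"twist": [-1.66,0,0]},{"claw": 0,"slide": [0,-0.0024,-0.0001],"twist": [-1.66,0,0]},{"claw": 0,"slide": [0,0,0],"twist": [0,0,0]}]}}

```text
clock: 12.8
tcp_pos: [0.4967, -0.1535, 0.14]
ee_rot: [0.991, -0.101, -0.008, 0.087]
contact_force: [-0.7, 0.0, 2.6]
finger_gap: 0.0131
```

Call:
{"fn": "apply_moves", "kwargs": {"series": [{"claw": 0,"slide": [0,-0.0024,-0.0001],"twist": [-1.66,0,0]},{"claw": 0,"slide": [0,-0.0024,-0.0001],"twist": [-1.66,0,0]},{"claw": 0,"slide": [0,-0.0024,-0.0001],"twist": [-1.66,0,0]},{"claw": 0,"slide": [0,0,0],"twist": [0,0,0]}]}}

```text
clock: 13.13
tcp_pos: [0.4981, -0.1465, 0.1386]
ee_rot: [0.986, -0.101, -0.013, 0.129]
contact_force: [0.4, 1.0, 1.8]
finger_gap: 0.0134
```

```bash
python3 look.py s9
```

```text
red n 15 centroid yz [0.0153 0.0387]
mark ang 0.28 r 0.0554
0 11 ang 0.104 yz [-0.0004  0.0906]
0.015 2 ang 0.291 yz [0.0073 0.0673]
0.03 9 ang 0.344 yz [0.0118 0.059 ]
0.045 1 ang 0.341 yz [0.0164 0.0457]
foot_mid [ 0.4939 -0.167   0.06  ] F [0.37 1.   1.75] M [ 0.131 -0.182  0.015] tcp [ 0.4981 -0.1465  0.1386] lean 0.2602 [[0.9794, 0.1953, 0.0516], [-0.202, 0.9464, 0.252], [0.0004, -0.2572, 0.9663]] [-0.235  0.292 -0.212  1.058 -0.26   1.538]
```

View pics/s9z.png

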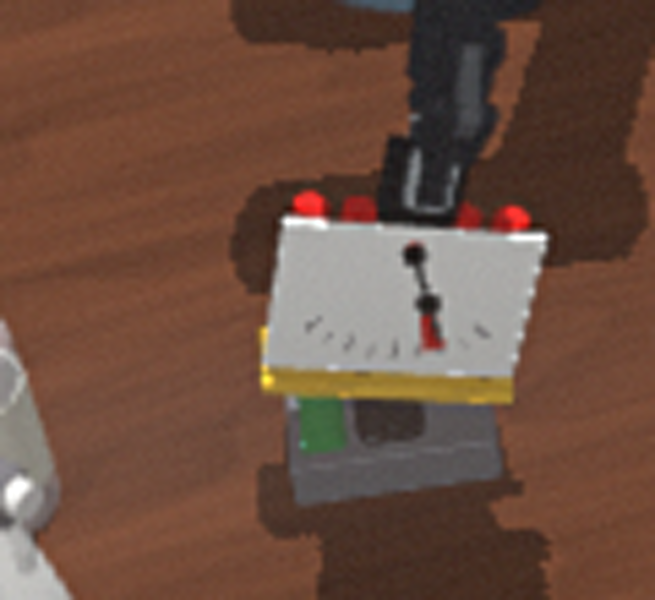

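Call:
{"fn": "apply_moves", "kwargs": {"series": [{"claw": 0,"slide": [0,-0.0024,-0.0001],"twist": [-1.66,0,0]},{"claw": 0,"slide": [0,0,0],"twist": [0,0,0]},{"claw": 0,"slide": [0,0,0],"twist": [0,0,0]},{"claw": 0,"slide": [0,0,0],"twist": [0,0,0]},{"claw": 0,"slide": [0,0,0],"twist": [0,0,0]}]}}

```text
clock: 13.6
tcp_pos: [0.4982, -0.1449, 0.1383]
ee_rot: [0.984, -0.101, -0.014, 0.143]
contact_force: [1.5, 0.8, 1.4]
finger_gap: 0.0132
```

Call:
{"fn": "apply_moves", "kwargs": {"series": [{"claw": 0,"slide": [0,0,0],"twist": [0,0,0]},{"claw": 0,"slide": [0,0,0],"twist": [0,0,0]},{"claw": 0,"slide": [0,0,0],"twist": [0,0,0]},{"claw": 0,"slide": [0,0,0],"twist": [0,0,0]},{"claw": 0,"slide": [0,0,0],"twist": [0,0,0]}]}}

```text
clock: 14.02
tcp_pos: [0.4982, -0.1448, 0.1382]
ee_rot: [0.984, -0.101, -0.015, 0.144]
contact_force: [2.4, 0.7, 1.4]
finger_gap: 0.0131
```

Call:
{"fn": "apply_moves", "kwargs": {"series": [{"claw": 0,"slide": [0,0,0],"twist": [0,0,0]},{"claw": 0,"slide": [0,0,0],"twist": [0,0,0]},{"claw": 0,"slide": [0,0,0],"twist": [0,0,0]},{"claw": 0,"slide": [0,0,0],"twist": [0,0,0]},{"claw": 0,"slide": [0,0,0],"twist": [0,0,0]}]}}

```text
clock: 14.43
tcp_pos: [0.498, -0.1447, 0.1382]
ee_rot: [0.984, -0.101, -0.015, 0.144]
contact_force: [1.9, 0.2, 2.1]
finger_gap: 0.0132
```

Call:
{"fn": "apply_moves", "kwargs": {"series": [{"claw": 0,"slide": [0,0,0],"twist": [0,0,0]},{"claw": 0,"slide": [0,0,0],"twist": [0,0,0]},{"claw": 0,"slide": [0,0,0],"twist": [0,0,0]},{"claw": 0,"slide": [0,0,0],"twist": [0,0,0]},{"claw": 0,"slide": [0,0,0],"twist": [0,0,0]}]}}

```text
clock: 14.85
tcp_pos: [0.498, -0.1447, 0.1382]
ee_rot: [0.984, -0.101, -0.015, 0.144]
contact_force: [2.2, 1.1, 2.0]
finger_gap: 0.013
```

Call:
{"fn": "apply_moves", "kwargs": {"series": [{"claw": 0,"slide": [0,0,0],"twist": [0,0,0]},{"claw": 0,"slide": [0,0,0],"twist": [0,0,0]},{"claw": 0,"slide": [0,0,0],"twist": [0,0,0]},{"claw": 0,"slide": [0,0,0],"twist": [0,0,0]},{"claw": 0,"slide": [0,0,0],"twist": [0,0,0]}]}}

```text
clock: 15.27
tcp_pos: [0.498, -0.1447, 0.1382]
ee_rot: [0.984, -0.101, -0.015, 0.144]
contact_force: [1.8, 1.3, 1.5]
finger_gap: 0.0133
```

```bash
python3 look.py s10; python3 -c "
import cv2
a=cv2.imread('pics/s10.png');cv2.imwrite('pics/s10y.png',cv2.resize(a[185:225,235:295],(780,520),interpolation=cv2.INTER_CUBIC))"
```

```text
red n 12 centroid yz [0.0171 0.0379]
mark ang 0.306 r 0.0567
0 10 ang -0.075 yz [-0.0005  0.0898]
0.015 2 ang 0.278 yz [0.0081 0.0636]
0.03 10 ang 0.253 yz [0.0093 0.0563]
0.045 3 ang 0.267 yz [0.0138 0.0417]
foot_mid [ 0.4933 -0.1675  0.0602] F [1.78 1.31 1.54] M [ 0.358 -0.637  0.134] tcp [ 0.498  -0.1447  0.1382] lean 0.2898 [[0.9791, 0.1948, 0.0579], [-0.2032, 0.9383, 0.2798], [0.0002, -0.2858, 0.9583]] [-0.212  0.298 -0.213  1.057 -0.29   1.563]
```

View pics/s10y.png

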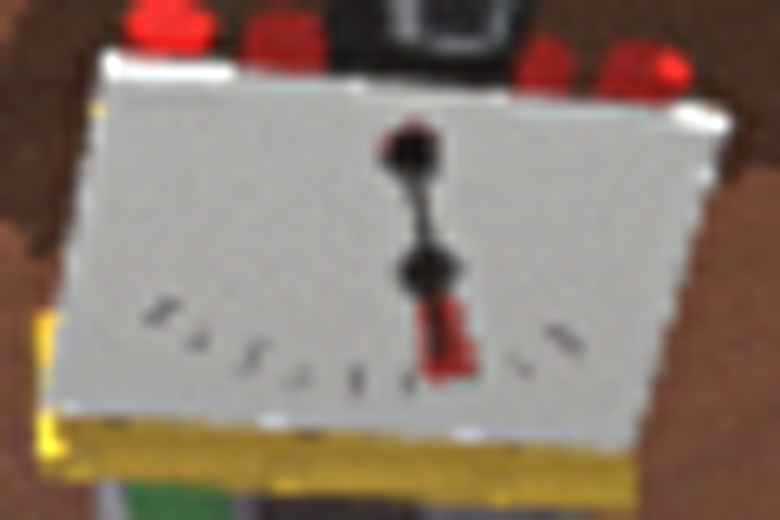

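Call:
{"fn": "apply_moves", "kwargs": {"series": [{"claw": 0,"slide": [0,-0.0011,-0.0002],"twist": [-0.75,0,0]},{"claw": 0,"slide": [0,-0.0011,-0.0002],"twist": [-0.75,0,0]},{"claw": 0,"slide": [0,0,0],"twist": [0,0,0]},{"claw": 0,"slide": [0,0,0],"twist": [0,0,0]},{"claw": 0,"slide": [0,0,0],"twist": [0,0,0]}]}}

```text
clock: 15.73
tcp_pos: [0.4979, -0.1424, 0.1376]
ee_rot: [0.982, -0.101, -0.017, 0.157]
contact_force: [0.6, 1.4, 1.1]
finger_gap: 0.0132
```

Call:
{"fn": "apply_moves", "kwargs": {"series": [{"claw": 0,"slide": [0,0,0],"twist": [0,0,0]},{"claw": 0,"slide": [0,0,0],"twist": [0,0,0]},{"claw": 0,"slide": [0,0,0],"twist": [0,0,0]},{"claw": 0,"slide": [0,0,0],"twist": [0,0,0]},{"claw": 0,"slide": [0,0,0],"twist": [0,0,0]}]}}

```text
clock: 16.15
tcp_pos: [0.498, -0.1425, 0.1377]
ee_rot: [0.982, -0.101, -0.016, 0.156]
contact_force: [0.0, 0.6, 0.2]
finger_gap: 0.0131
```

Call:
{"fn": "apply_moves", "kwargs": {"series": [{"claw": 0,"slide": [0,0,0],"twist": [0,0,0]},{"claw": 0,"slide": [0,0,0],"twist": [0,0,0]},{"claw": 0,"slide": [0,0,0],"twist": [0,0,0]},{"claw": 0,"slide": [0,0,0],"twist": [0,0,0]},{"claw": 0,"slide": [0,0,0],"twist": [0,0,0]}]}}

```text
clock: 16.57
tcp_pos: [0.4981, -0.1425, 0.1377]
ee_rot: [0.982, -0.101, -0.016, 0.156]
contact_force: [-0.1, 0.9, -1.5]
finger_gap: 0.0132
```

Call:
{"fn": "apply_moves", "kwargs": {"series": [{"claw": 0,"slide": [0,0,0],"twist": [0,0,0]},{"claw": 0,"slide": [0,0,0],"twist": [0,0,0]},{"claw": 0,"slide": [0,0,0],"twist": [0,0,0]},{"claw": 0,"slide": [0,0,0],"twist": [0,0,0]},{"claw": 0,"slide": [0,0,0],"twist": [0,0,0]}]}}

```text
clock: 16.98
tcp_pos: [0.4982, -0.1425, 0.1377]
ee_rot: [0.982, -0.101, -0.016, 0.156]
contact_force: [0.1, 0.0, -2.9]
finger_gap: 0.0132
```

Call:
{"fn": "apply_moves", "kwargs": {"series": [{"claw": 0,"slide": [0,0,0],"twist": [0,0,0]},{"claw": 0,"slide": [0,0,0],"twist": [0,0,0]},{"claw": 0,"slide": [0,0,0],"twist": [0,0,0]},{"claw": 0,"slide": [0,0,0],"twist": [0,0,0]},{"claw": 0,"slide": [0,0,0],"twist": [0,0,0]}]}}

```text
clock: 17.4
tcp_pos: [0.4984, -0.1425, 0.1378]
ee_rot: [0.982, -0.101, -0.016, 0.156]
contact_force: [0.6, -0.1, -3.7]
finger_gap: 0.0129
```

```bash
python3 look.py s11; python3 -c "
import cv2
a=cv2.imread('pics/s11.png');cv2.imwrite('pics/s11y.png',cv2.resize(a[185:245,235:295],(600,600),interpolation=cv2.INTER_CUBIC))"
```

```text
red n 12 centroid yz [0.0157 0.0382]
mark ang 0.284 r 0.056
0 10 ang -0.286 yz [-0.001   0.0908]
0.015 2 ang 0.311 yz [0.0091 0.0638]
0.03 9 ang 0.282 yz [0.0101 0.0573]
0.045 2 ang 0.295 yz [0.0157 0.0402]
foot_mid [ 0.4932 -0.1673  0.0604] F [ 0.63 -0.13 -3.74] M [ 0.589 -0.088  0.007] tcp [ 0.4984 -0.1425  0.1378] lean 0.3159 [[0.9791, 0.1932, 0.0633], [-0.2033, 0.9307, 0.3042], [-0.0001, -0.3107, 0.9505]] [-0.191  0.304 -0.213  1.058 -0.316  1.585]
```

View pics/s11y.png

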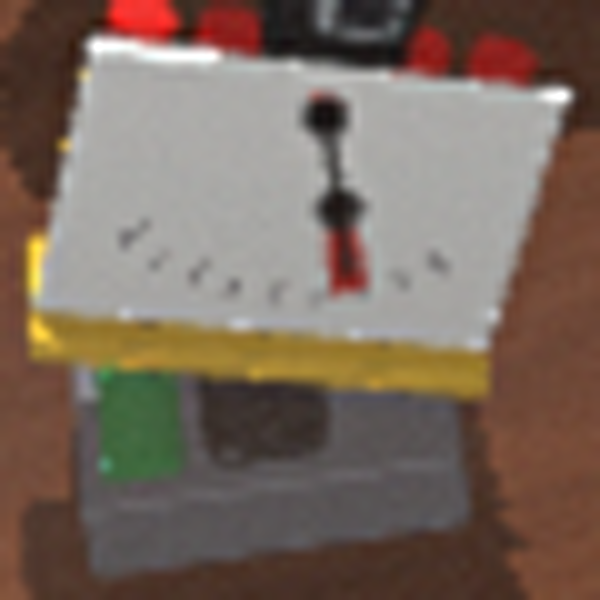

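Call:
{"fn": "apply_moves", "kwargs": {"series": [{"claw": 0,"slide": [0,0,0.0003],"twist": [0,0,0]},{"claw": 0,"slide": [0,0,0],"twist": [0,0,0]},{"claw": 0,"slide": [0,0,0],"twist": [0,0,0]},{"claw": 0,"slide": [0,0,0],"twist": [0,0,0]},{"claw": 0,"slide": [0,0,0],"twist": [0,0,0]}]}}

```text
clock: 17.87
tcp_pos: [0.4985, -0.1426, 0.1377]
ee_rot: [0.982, -0.101, -0.016, 0.157]
contact_force: [0.7, 0.4, -2.9]
finger_gap: 0.013
```

Call:
{"fn": "apply_moves", "kwargs": {"series": [{"claw": 0,"slide": [0,0,0],"twist": [0,0,0]},{"claw": 0,"slide": [0,0,0],"twist": [0,0,0]},{"claw": 0,"slide": [0,0,0],"twist": [0,0,0]},{"claw": 0,"slide": [0,0,0],"twist": [0,0,0]},{"claw": 0,"slide": [0,0,0],"twist": [0,0,0]}]}}

```text
clock: 18.28
tcp_pos: [0.4985, -0.1426, 0.1377]
ee_rot: [0.982, -0.101, -0.016, 0.157]
contact_force: [0.0, 1.0, -2.9]
finger_gap: 0.0132
```

Call:
{"fn": "apply_moves", "kwargs": {"series": [{"claw": 0,"slide": [0,0,0],"twist": [0,0,0]},{"claw": 0,"slide": [0,0,0],"twist": [0,0,0]},{"claw": 0,"slide": [0,0,0],"twist": [0,0,0]},{"claw": 0,"slide": [0,0,0],"twist": [0,0,0]},{"claw": 0,"slide": [0,0,0],"twist": [0,0,0]}]}}

```text
clock: 18.7
tcp_pos: [0.4985, -0.1426, 0.1377]
ee_rot: [0.982, -0.101, -0.016, 0.157]
contact_force: [-0.0, 0.5, -1.8]
finger_gap: 0.0133
```

Call:
{"fn": "apply_moves", "kwargs": {"series": [{"claw": 0,"slide": [0,0,0],"twist": [0,0,0]},{"claw": 0,"slide": [0,0,0],"twist": [0,0,0]},{"claw": 0,"slide": [0,0,0],"twist": [0,0,0]},{"claw": 0,"slide": [0,0,0],"twist": [0,0,0]},{"claw": 0,"slide": [0,0,0],"twist": [0,0,0]}]}}

```text
clock: 19.12
tcp_pos: [0.4984, -0.1426, 0.1377]
ee_rot: [0.982, -0.101, -0.016, 0.157]
contact_force: [-0.8, 0.3, -0.9]
finger_gap: 0.0134
```

Call:
{"fn": "apply_moves", "kwargs": {"series": [{"claw": 0,"slide": [0,0,0],"twist": [0,0,0]},{"claw": 0,"slide": [0,0,0],"twist": [0,0,0]},{"claw": 0,"slide": [0,0,0],"twist": [0,0,0]},{"claw": 0,"slide": [0,0,0],"twist": [0,0,0]},{"claw": 0,"slide": [0,0,0],"twist": [0,0,0]}]}}

```text
clock: 19.53
tcp_pos: [0.4984, -0.1426, 0.1377]
ee_rot: [0.982, -0.101, -0.016, 0.157]
contact_force: [0.1, 2.0, -0.5]
finger_gap: 0.0133
```

```bash
python3 look.py s12; python3 -c "
from h import *
f=grab('top','t3')
a=cv2.imread('pics/s12.png');b=cv2.imread('pics/t3.png');cv2.imwrite('pics/s12y.png',np.hstack([cv2.resize(a[185:245,235:295],(400,400),interpolation=2),cv2.resize(b[140:240,330:430],(400,400),interpolation=2)]))"
```

```text
red n 12 centroid yz [0.0157 0.0385]
mark ang 0.286 r 0.0558
0 10 ang -0.296 yz [-0.001  0.091]
0.015 2 ang 0.314 yz [0.0091 0.064 ]
0.03 9 ang 0.285 yz [0.0101 0.0575]
0.045 3 ang 0.3 yz [0.0154 0.0422]
foot_mid [ 0.4933 -0.1674  0.0603] F [ 0.14  2.   -0.51] M [ 0.588 -0.089 -0.001] tcp [ 0.4984 -0.1426  0.1377] lean 0.316 [[0.9791, 0.1932, 0.063], [-0.2032, 0.9307, 0.3043], [0.0001, -0.3108, 0.9505]] [-0.191  0.304 -0.213  1.058 -0.316  1.585]
```

View pics/s12y.png

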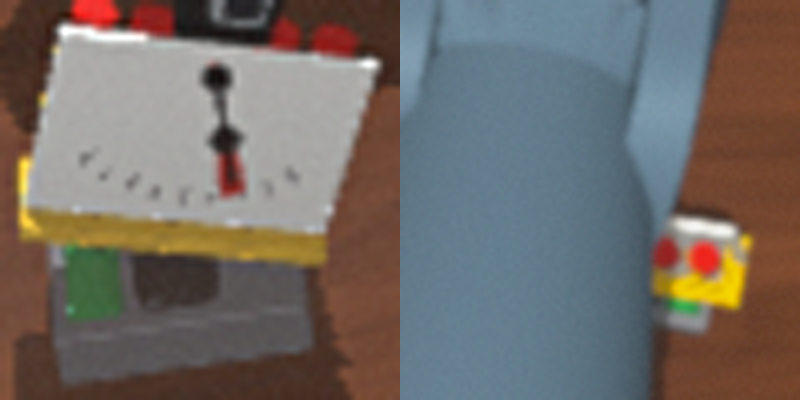

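```bash
python3 -c "
from h import *
s=read_state();print(s['clock'],s['contact_force'],s['finger_gap']);print(hand_in())"
```

```text
19.6333 [-0.15277204  1.42948727 -0.72101219] 0.01283360401553223
the job is handed in; nothing more can be done
None
```

The gauge is out of the rails and leaning about 0.316 rad on the crown, still gripped, with the pointer inside the red band. I handed in at 19.6 s, and no verdict was reported. I drew it about 130 mm along the rails, lifted it, turned it to match the stud, set it upright on the crown and rocked it over.

**Last checks**
- **Pointer:** about 0.29–0.31 rad, against a mark I measured at about 0.29–0.31 in the scene pictures. It looked the same in two pictures 2 s apart.
- **Foot:** its middle is at (0.493, -0.167, 0.060), about 2 mm from the crown position I measured.
- **Force on the crown:** about 3 N, judged against the weight of about 3.5–4.5 N read while the gauge was lifted.
- **Grip:** the fingers hold the handle at a 13 mm opening.

**What disagreed or went wrong**
- **First grasp missed:** the fingers closed on nothing. Pictures showed the fingertips about 35–40 mm above the TCP position the robot reports, so I went about 30 mm lower and the second grasp held.
- **Crown position:** the top and scene cameras differed by about 2–3 mm, and I used a value in between.
- **Force drift:** the contact force drifted at constant command after the last lean and nearly vanished. I lowered the gauge 0.3 mm. The force was still creeping up slightly, about 0.4 N in the last 0.4 s before hand-in.
- **Rack and bottles:** nothing I did went near them, but I did not re-measure their positions at the end.

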